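# Hang up the nesting portion ladles

## Task

Hang the three washed portion ladles on the hook of the counter stand as one nest: the large one first, down on the hook rod, then the medium one standing down in the large cup, then the small one standing down in the medium cup, each with its eye threaded over the hook's ball-ended tip and let go before the next is brought. The hook is easily bent and is not exactly where it is shown, so feel for it and set each ladle down with only a few newtons (never more than 20 on the stand in all, hanging weight and leaning included), and do not knock over or shove anything else.

Things in the scene. Friction and masses are not known exactly. Their poses are not given: they have to be found in the camera images.
- large: the large stainless portion ladle, blue grip, about 200 g. Flat-bottomed cup 100 mm across, 62 mm high, wall 2 mm, floor 3 mm. Origin: centre of the cup's underside; z up out of the mouth. A flat upright handle rises from the rim at +x and bends back along +x at the top into a level tab with the hanging eye.
- medium: the medium stainless portion ladle, green grip, about 140 g. Flat-bottomed cup 72 mm across, 52 mm high, wall 2 mm, floor 3 mm. Origin: centre of the cup's underside; z up out of the mouth. A flat upright handle rises from the rim at +x and bends back along +x at the top into a level tab with the hanging eye.
- small: the small stainless portion ladle, orange grip, about 100 g. Flat-bottomed cup 44 mm across, 42 mm high, wall 2 mm, floor 3 mm. Origin: centre of the cup's underside; z up out of the mouth. A flat upright handle rises from the rim at +x and bends back along +x at the top into a level tab with the hanging eye.
- large_grip (a point): middle of the upper part of the large ladle's blue grip, where to pinch it across y: 51.5 mm behind the cup axis (+x), 134 mm above the underside. Grip 16 mm wide (y), 8 mm thick (x), from 96 to 146 mm above the underside. Hung, the grips stand 14 mm behind one another.
- medium_grip (a point): middle of the upper part of the medium ladle's green grip, where to pinch it across y: 37.5 mm behind the cup axis (+x), 135.5 mm above the underside. Grip 16 mm wide (y), 8 mm thick (x), from 97.5 to 147.5 mm above the underside. Hung, the grips stand 14 mm behind one another.
- small_grip (a point): middle of the upper part of the small ladle's orange grip, where to pinch it across y: 23.5 mm behind the cup axis (+x), 137 mm above the underside. Grip 16 mm wide (y), 8 mm thick (x), from 99 to 149 mm above the underside. Hung, the grips stand 14 mm behind one another.
- large_eye (a point): centre of the hanging eye of the large ladle, at its underside: 72 mm behind the cup axis (+x of the ladle), 150 mm above the cup's underside. The hole is vertical, 13 mm across; ring 20 mm across, 3 mm thick.
- medium_eye (a point): centre of the hanging eye of the medium ladle, at its underside: 72 mm behind the cup axis (+x of the ladle), 151.5 mm above the cup's underside. The hole is vertical, 13 mm across; ring 20 mm across, 3 mm thick.
- small_eye (a point): centre of the hanging eye of the small ladle, at its underside: 72 mm behind the cup axis (+x of the ladle), 153 mm above the cup's underside. The hole is vertical, 13 mm across; ring 20 mm across, 3 mm thick.
- stand: counter stand, fixed, its place and yaw vary. Origin on the worktop below the nominal prong; -x is the front, where the cups hang. Dark base 190 x 110 x 10 mm (x -125 to +65 mm), post at x = +45 mm, on it a 26 mm clamp block, post top 192 mm up. A rubber bumper (20 mm across) at 45 mm height, face at x = -12.5 mm, keeps the large cup upright. The cups hang with their axes at x = -72 mm.
- hook_nominal (a point): saddle of the hook as it ought to be: prong axis, top of the level rod, 174.5 mm up; axes as the stand. The hand-set clamp puts the 8 mm rod up to 5 mm off in x, 5 mm in y and 4 mm in height, fixed for the run, not measured: find it by feel or sight. Seated, the large eye lies 0, the medium about 4.5, the small about 9 mm above the real saddle.
- ball_nominal (a point): centre of the ball on the prong's end as it ought to be, 19 mm above hook_nominal, off by the same unknown amount. Ball 10 mm in diameter, its top 24 mm above hook_nominal; the prong below is 8 mm thick. A ring that comes down on the ball off-centre by 2 to 4 mm is pushed sideways towards the centre.
- syrup_jug: glass syrup pourer with a black handle, 131 mm high, stands loose as a bystander; origin under its middle
- spice_shaker: glass spice shaker with a grey lid, 44 mm across, 90 mm high, loose bystander; origin under its middle
- tumbler_b: clear drinking glass, 81 mm across, 91 mm high, loose bystander; origin under its middle

How it is judged:
By the outcome, as a careful person would: the job done as asked, in the order asked, and still so for the second after the job is handed in, with the robot touching nothing.
It also fails if it takes over 72 s, if anything falls off the work surface, if the arm or the gripper's body presses on something with over 40 N, if the wrist force passes 120 N, or if a joint passes its speed limit or range.

## Robot

A 7-joint arm with a two-finger parallel gripper is mounted at the origin on a cart in front of the work surface, level with it; the furniture and walls round the work are solid. World frame = base frame: x ahead of the robot, y to its left, z up, the work surface at z = 0. Lengths are in m, angles in rad, forces in N, time in s.
With the tool pointing down it reaches from about 0.35 to 0.9 m from the base axis. Payload 8.1 kg.
Tool frame: the origin (TCP) lies midway between the tips of the shut fingers; the grasp point (between the pads) lies 19 mm behind it; z points along the fingers, y is the line along which they close (so a half turn about z gives the same grasp; the last joint's range is limited). The gripper opens to 92 mm and grips with 3 to 60 N. Pads are 19 mm wide; open, the fingers measure 130 mm over their backs; the gripper's body (75 mm by 190 mm) begins 47 mm behind the grasp point.
Start: joints at [1.215, 0.434, 0.025, 1.573, -0.012, 1.134, -0.075], TCP at [0.156, -0.605, 0.227] pointing down, gripper open.
Joint ranges: [-2.62, 2.62], [-0.44, 2.09], [-1.27, 1.32], [0.08, 2.57], [-1.32, 4.46], [0.12, 2], [-2.74, 2.74]. Speed limits (rad/s): [2.22, 2.22, 3.01, 3.01, 3.14, 3.14, 3.14].

## Interface

Orientations are given as a rotation vector (axis times angle).
In Python, from cell import arm gives the robot as it stands.
- The arm moves only by the tool carry_out, never from a script. Its arguments are lists of equal length, an entry for each row: "claw": the finger opening in cm, from 0 to 9.18; "delta_pos": the shift along the tool's x, y, z in cm, a list of three; "angular": the turn, a rotation vector about the tool's x, y, z in rad, a list of three. In form: {"claw": [claw, ...], "delta_pos": [[dx, dy, dz], ...], "angular": [[ax, ay, az], ...]}. A call has 1 to 20 rows; each row shifts and turns the commanded pose from where the row before left it, along the tool's axes as they then stand; what a row does not reach is not made up. A row lasts 1/10 s, in which the tool goes at most 50 mm and 8.59 degrees, less where a joint would pass 70% of its speed; a pose out of reach is approached as far as the arm can. A call with a gripper value outside its range is refused whole. The fingers move at their own pace and stop on an object; "force" is the grip in N (left out, the last holds). Time passes only in rows, so rows that do not move let the fingers close. It gives the time, the measured TCP pose, the force, the opening and the grip force at its end, in the units of the state.
- arm.observe(): the state, without advancing time (a new reading comes with each control period).
- arm.get_image(name): name is "scene" or "side" or "wrist"; returns a dict with "frame" (384x512x3 uint8, red, green, blue), "mtx" (3x3 intrinsics, pixels), "T" (4x4, takes a point from camera to world coordinates). Camera axes: x right, y down, z forward; pixel columns grow to the right and rows downward; lengths in m; the calibration is good to about 2 mm. The wrist camera is an equidistant fisheye: a pixel r from the principal point sees the ray r / f radians off the axis. A picture is of the moment at which its call begins. There is no depth.
- arm.sign_off(): hands the job in; it is judged then, once.
Trained networks look in a picture, given as the dict that the camera call returned (one of the last four; its "shot" number tells which), for a name from the list of things; names that differ only in an ending like _2 or _b are one class to them, and where a whole thing is asked for, a point or a joint stands for the part that bears it (a point fixed in the world has none). Each returns a list of dicts, best first, with "conf" (0 to 1); they miss things now and then, are a little off and sometimes report something else, mostly with a low value. They report only what shows in the picture. A call takes as long as a camera call.
- arm.look_for(label, picture): "centre" ([column, row] as shares, 0 to 1, of the picture: columns of its width, rows of its height, amid what is visible of it).
- arm.trace(label, picture): "region" (384x512 bool, what is visible of it) and "centre" ([column, row] as shares, 0 to 1, of the picture: columns of its width, rows of its height, amid what is visible of it).
- arm.place_of(label, picture): "centre" ([column, row] as shares, 0 to 1, of the picture: columns of its width, rows of its height: a listed point, or the origin of a listed thing).
The state is a dict: "clock": time; "joints": joint angles; "dq": joint speeds; "joint_efforts": joint torques, N m; "position": TCP position; "ee_rot": TCP orientation; "force": force on the tool from outside, world axes, zero at the start; "ft_torque": the same for the moment, N m; "width": opening from 0.0 (shut) to 1.0 (fully open); "gripper_force": force on a finger pad.
Only numpy, scipy, OpenCV 4.12 (cv2) and the standard library are available. Lean on these libraries where they do the work, as an engineer would, in place of code of your own. Each camera call takes 0.05 s, during which the arm holds its last target. There are 200 camera calls.

## Working session

There is one attempt and no reset: what is moved stays moved. The work goes in short steps, Python scripts to look and compute and a tool call to move; the robot and the scene stay as the last step left them, time stands still between calls to the robot, and variables do not carry over. Pictures are saved under pics/ and viewed, at most 10 in all, crops included, and the job is handed in when it is done.

Besides the shell and the picture viewer there is one more tool, called after ">>>" as name(argument=value, ...), one argument or row to a line, values as JSON. carry_out: Moves the arm, as the interface text tells. Its arguments: {"type":"object","properties":{"claw":{"type":"array","items":{"type":"number"}},"delta_pos":{"type":"array","items":{"type":"array","items":{"type":"number"}}},"angular":{"type":"array","items":{"type":"array","items":{"type":"number"}}},"force":{"type":"number"}},"required":["claw","delta_pos","angular"]}

```bash
ls; mkdir -p pics; cat > h.py <<'E'
import numpy as np, cv2
from scipy.spatial.transform import Rotation as R
from cell import arm
def ray(p,c):
    u=np.array([c[0]*512,c[1]*384]); m=p['mtx']; x=(u-[m[0,2],m[1,2]])/[m[0,0],m[1,1]]
    if p.get('wr'):
        r=np.linalg.norm(x); d=np.array([*(x/max(r,1e-9)*np.sin(r)),np.cos(r)])
    else: d=np.array([*x,1.])
    d=p['T'][:3,:3]@d; return p['T'][:3,3],d/np.linalg.norm(d)
def atz(p,c,z):
    o,d=ray(p,c); return o+d*(z-o[2])/d[2]
def tri(rs):
    A=sum(np.eye(3)-np.outer(d,d) for o,d in rs); b=sum((np.eye(3)-np.outer(d,d))@o for o,d in rs)
    x=np.linalg.solve(A,b); return x,[np.linalg.norm(np.cross(x-o,d)) for o,d in rs]
def proj(p,X):
    c=np.linalg.inv(p['T'])@np.array([*X,1]); c=c[:3]
    if p.get('wr'):
        t=np.arctan2(np.hypot(c[0],c[1]),c[2]); n=c[:2]/np.hypot(c[0],c[1])*t
    else: n=c[:2]/c[2]
    m=p['mtx']; return np.array([n[0]*m[0,0]+m[0,2],n[1]*m[1,1]+m[1,2]])
def shot(n):
    p=arm.get_image(n)
    if n=='wrist': p['wr']=True
    return p
def save(p,f): cv2.imwrite('pics/'+f,p['frame'][:,:,::-1])
E
python3 - <<'E'
from h import *
np.set_printoptions(precision=4,suppress=True)
P={n:shot(n) for n in('scene','side')}
for n in P: save(P[n],n+'0.png'); print(n,P[n]['T'][:3,3],P[n]['T'][:3,2])
for l in ['large','medium','small','large_grip','medium_grip','small_grip','large_eye','medium_eye','small_eye','stand','hook_nominal','ball_nominal','syrup_jug','spice_shaker','tumbler_b']:
    rs=[]
    for n in P:
        q=arm.place_of(l,P[n])
        print(l,n,[(np.round(np.array(a['centre'])*[512,384],1),round(a['conf'],2)) for a in q[:2]])
        if q: rs.append(ray(P[n],q[0]['centre']))
    if len(rs)==2: print('   ',*tri(rs))
s=arm.observe(); print(s)
E
cd pics; python3 -c "
import cv2,numpy as np
a=[cv2.imread(f+'0.png') for f in('scene','side')]
cv2.imwrite('both.png',cv2.resize(np.vstack(a),(800,1200))[:, :])
for f,i in zip(('scene','side'),a): cv2.imwrite(f+'0b.png',cv2.resize(i,(800,600)))"
```

```text
pics
scene [ 0.2029 -0.5695  0.9329] [ 0.3095  0.5451 -0.7792]
side [-0.0897  0.9836  0.6652] [ 0.5016 -0.7553 -0.4219]
large scene [(array([207.8, 183.4]), 0.69)]
large side [(array([250.7, 262.7]), 0.68)]
    [0.4715 0.1763 0.0061] [np.float64(0.007115381553955871), np.float64(0.007115381553955737)]
medium scene [(array([230.4, 217.4]), 0.8)]
medium side [(array([280.9, 241.9]), 0.86)]
    [0.4715 0.0292 0.0004] [np.float64(0.004105330182937938), np.float64(0.0041053301829379425)]
small scene [(array([188.6, 153.3]), 0.89)]
small side []
large_grip scene [(array([222.3, 145.7]), 0.59), (array([239.9, 183.6]), 0.36)]
large_grip side [(array([238.4, 214.6]), 0.79), (array([263.7, 153. ]), 0.46)]
    [0.5232 0.173  0.1378] [np.float64(0.0018557728391390322), np.float64(0.0018557728391387748)]
medium_grip scene [(array([238.9, 184.2]), 0.87)]
medium_grip side [(array([274.1, 195.5]), 0.78)]
    [0.5021 0.0253 0.1386] [np.float64(0.004505861745494912), np.float64(0.004505861745494737)]
small_grip scene [(array([191.9, 124.4]), 0.62)]
small_grip side [(array([211.4, 237.9]), 0.73), (arra
[... 1911 characters left out ...]
scene [(array([358. , 289.4]), 0.86)]
tumbler_b side [(array([294.6, 187.6]), 0.92)]
    [ 0.6437 -0.3337  0.0014] [np.float64(0.002298009441509592), np.float64(0.002298009441509592)]
{'clock': 1.6, 'joints': array([ 1.2154,  0.4345,  0.025 ,  1.5732, -0.0116,  1.134 , -0.0751]), 'dq': array([ 0.0003, -0.0009, -0.0001,  0.0001,  0.0014,  0.0007,  0.    ]), 'joint_efforts': array([  0.0006, -66.7654,   0.9842, -31.4798,  -0.0607,   0.0331,
         0.    ]), 'position': array([ 0.1563, -0.6052,  0.2267]), 'ee_rot': array([ 3.1165,  0.3959, -0.    ]), 'force': array([ 1.1281,  0.6761, -0.3415]), 'ft_torque': array([-0.0471, -0.0164,  0.0363]), 'gripper_force': 0.0, 'width': 1.0004840685295189}
```

View pics/scene0b.png

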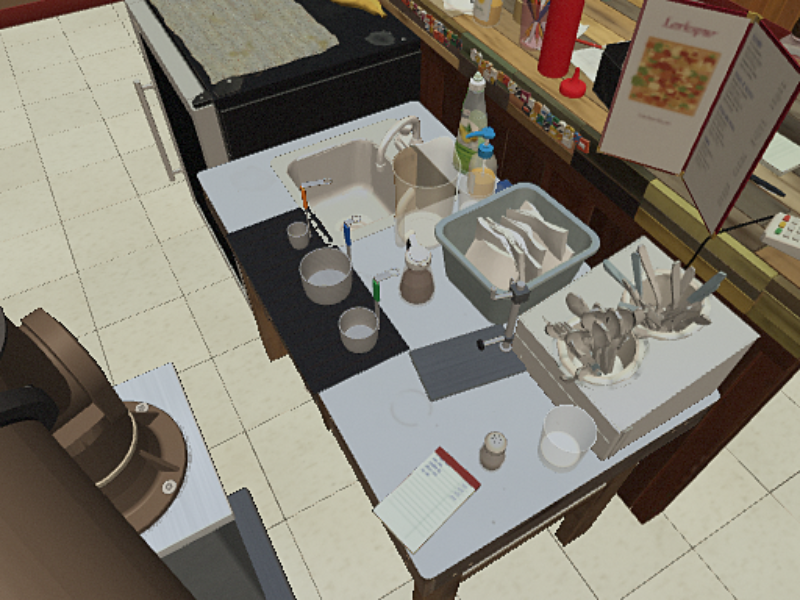

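View pics/side0b.png

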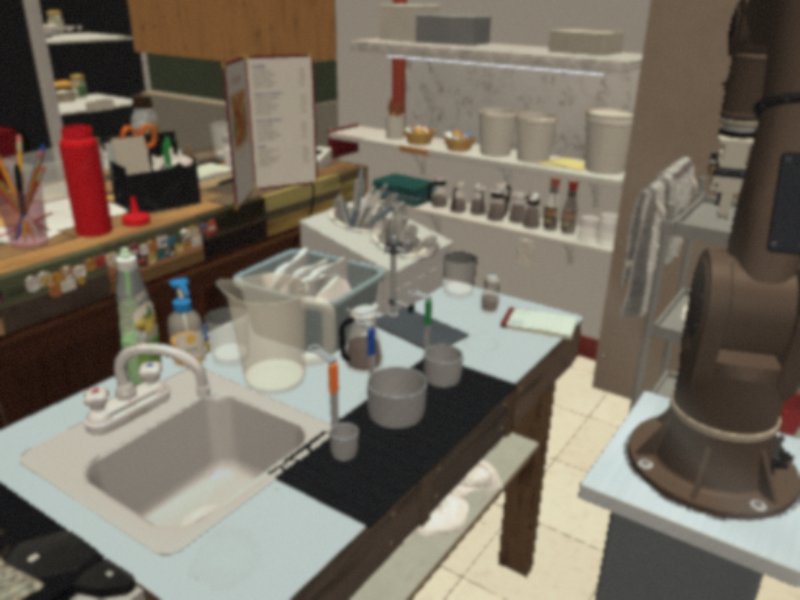

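```bash
cat > fit.py <<'E'
from h import *
from scipy.optimize import minimize
def cyl(cx,cy,r,z0,z1,n=40):
    a=np.linspace(0,2*np.pi,n,endpoint=False); c=np.c_[cx+r*np.cos(a),cy+r*np.sin(a)]
    return np.r_[np.c_[c,np.full(n,z0)],np.c_[c,np.full(n,z1)]]
def box(x0,x1,y0,y1,z0,z1): return np.array([[x,y,z] for x in(x0,x1) for y in(y0,y1) for z in(z0,z1)])
L={'large':(.05,.062,.0515,.134,.15),'medium':(.036,.052,.0375,.1355,.1515),'small':(.022,.042,.0235,.137,.153)}
def ladle(n):
    r,h,g,gz,ez=L[n]
    return [cyl(0,0,r,0,h),box(g-.004,g+.004,-.008,.008,gz-.038,gz+.012),box(g-.0015,g+.0015,-.006,.006,h-.01,ez),
            box(g,.065,-.006,.006,ez,ez+.003),cyl(.072,0,.010,ez,ez+.003)]
stand=[box(-.125,.065,-.055,.055,0,.01),cyl(.045,0,.006,0,.192)]
def render(p,parts,q,S=4):
    m=np.zeros((384*S,512*S),np.uint8); c,s=np.cos(q[2]),np.sin(q[2]); M=np.array([[c,-s,0],[s,c,0],[0,0,1]])
    for P in parts:
        X=P@M.T+[q[0],q[1],q[3] if len(q)>3 else 0]
        u=np.array([proj(p,x) for x in X])
        cv2.fillConvexPoly(m,cv2.convexHull(np.round((u+.5)*S).astype(np.int32)),255)
    return cv2.resize(m,(512,384),interpolation=cv2.INTER_AREA)/255.
def fit(views,parts,q0,step=(.01,.01,.15)):
    def cost(q):
        t=0
        for p,reg in views:
            m=render(p,parts,q); t+=1-np.minimum(m,reg).sum()/np.maximum(m,reg).sum()
        return t
    q0=np.array(q0,float); sim=np.r_[[q0],[q0+np.eye(len(q0))[i]*step[i] for i in range(len(q0))]]
    r=minimize(cost,q0,method='Nelder-Mead',options=dict(initial_simplex=sim,maxiter=120,xatol=2e-4,fatol=1e-4)); return r.x,r.fun
E
python3 - <<'E'
from fit import *
np.set_printoptions(precision=4,suppress=True)
P={n:shot(n) for n in('scene','side')}
import pickle
reg={}
for l,q0 in dict(large=(.4715,.176,-.03),medium=(.4715,.029,-.03),small=(.47,.315,-.4),stand=(.641,-.114,0)).items():
    v={}
    for n in P:
        t=arm.trace(l,P[n])
        if t: v[n]=(P[n],t[0]['region'].astype(float)); reg[l,n]=t[0]['region']; print(l,n,t[0]['conf'],t[0]['region'].sum(),end=' ')
    print()
    parts=stand if l=='stand' else ladle(l)
    for n in v: print('  ',n,*fit([v[n]],parts,q0))
    print('  both',*fit(list(v.values()),parts,q0))
pickle.dump((P,reg),open('v0.pkl','wb'))
for nm,px in dict(pitcher=(418,238),tub_nearcorner=(500,318),cutbox_left=(520,350),cutbox_near=(600,455)).items():
    print(nm,atz(P['scene'],(px[0]/800,px[1]/600),0))
# overlay masks
o=[]
for n in P:
    f=P[n]['frame'].copy()
    for (l,k),r in reg.items():
        if k==n: f[cv2.morphologyEx(r.astype(np.uint8),cv2.MORPH_GRADIENT,np.ones((2,2)))>0]=[255,0,255]
    o.append(f)
a=cv2.resize(o[0][90:270,170:370],(400,360)); a=cv2.resize(o[0][100:270,180:350],(595,595),interpolation=0)
cv2.imwrite('pics/ov_scene.png',a[:,:,::-1])
E
```

```text
large scene 0.95 1096 large side 0.76 1447 
   scene [ 0.4723  0.1788 -0.0173] 0.1032481702489233
   side [0.4798 0.1635 0.0119] 0.08299402213506568
  both [0.4716 0.1743 0.0244] 0.28558832511788723
medium scene 0.73 768 medium side 0.69 1495 
   scene [ 0.4686  0.0334 -0.0882] 0.12434190853321492
   side [ 0.4875  0.172  -0.0285] 0.3651814786317382
  both [ 0.4686  0.0333 -0.0819] 1.1176030041320546
small scene 0.88 336 small side 0.62 715 
   scene [ 0.4731  0.3165 -0.304 ] 0.18162940263301142
   side [ 0.4792  0.3044 -0.2533] 0.1282529164078139
  both [ 0.472   0.3142 -0.2889] 0.4468006026175986
stand scene 0.78 2612 stand side 0.64 1077 
   scene [ 0.6414 -0.117  -0.1922] 0.12902236857045513
   side [ 0.6503 -0.1202 -0.2114] 0.2554193598075749
  both [ 0.6444 -0.1159 -0.1539] 0.41194252585927027
pitcher [ 0.698   0.2002 -0.    ]
tub_nearcorner [ 0.7242 -0.061   0.    ]
cutbox_left [ 0.7127 -0.1393  0.    ]
cutbox_near [ 0.7011 -0.3692 -0.    ]
```

View pics/ov_scene.png

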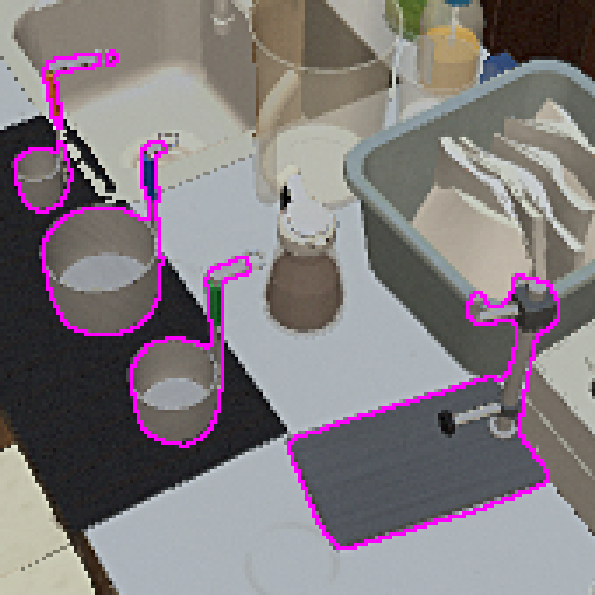

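```bash
cat >> h.py <<'E'
np.set_printoptions(precision=4,suppress=True)
def yaw(s): 
    M=R.from_rotvec(s['ee_rot']).as_matrix(); return np.arctan2(M[1,0],M[0,0])
def go(t,y=None,s=None):
    s=s or arm.observe(); M=R.from_rotvec(s['ee_rot']).as_matrix()
    d=M.T@(np.array(t)-s['position'])*100
    print('t',round(s['clock'],2),'pos',s['position'],'yaw',round(yaw(s),4),'tilt',M[:,2],'F',s['force'],'w',s['width'],'| cm',d,'turn z',None if y is None else round(yaw(s)-y,4))
E
python3 - <<'E'
from h import *
go((.56,-.10,.42),-.1)
p=shot('wrist'); s=arm.observe(); M=R.from_rotvec(s['ee_rot']).as_matrix()
print('cam in tool',M.T@(p['T'][:3,3]-s['position']),M.T@p['T'][:3,:3],p['mtx'])
E
```

```text
t 2.1 pos [ 0.1563 -0.6052  0.2268] yaw 0.2527 tilt [ 0.     -0.0001 -1.    ] F [ 0.326  -0.3116 -0.7416] w 0.9993331352632308 | cm [ 51.7177 -38.8187 -19.3258] turn z 0.3527
cam in tool [ 0.0667  0.0001 -0.1576] [[ 0.0005 -0.9678 -0.2517]
 [ 1.      0.0006 -0.0006]
 [ 0.0007 -0.2517  0.9678]] [[297.3186   0.     257.342 ]
 [  0.     297.3186 192.4944]
 [  0.       0.       1.    ]]
```

>>> carry_out(
  claw=[9, 9, 9, 9, 9, 9, 9, 9, 9, 9, 9, 9, 9, 9, 9, 9, 9, 9],
  delta_pos=[
    [3.7, -2.77, -1.4],
    [3.7, -2.77, -1.4],
    [3.7, -2.77, -1.4],
    [3.7, -2.77, -1.4],
    [3.7, -2.77, -1.4],
    [3.7, -2.77, -1.4],
    [3.7, -2.77, -1.4],
    [3.7, -2.77, -1.4],
    [3.7, -2.77, -1.4],
    [3.7, -2.77, -1.4],
    [3.7, -2.77, -1.4],
    [3.7, -2.77, -1.4],
    [3.7, -2.77, -1.4],
    [3.7, -2.77, -1.4],
    [0, 0, 0],
    [0, 0, 0],
    [0, 0, 0],
    [0, 0, 0],
  ],
  angular=[
    [0, 0, 0],
    [0, 0, 0],
    [0, 0, 0],
    [0, 0, 0],
    [0, 0, 0],
    [0, 0, 0],
    [0, 0, 0],
    [0, 0, 0],
    [0, 0, 0],
    [0, 0, 0],
    [0, 0, 0],
    [0, 0, 0],
    [0, 0, 0],
    [0, 0, 0],
    [0, 0, 0.118],
    [0, 0, 0.118],
    [0, 0, 0.118],
    [0, 0, 0],
  ],
)

```text
clock: 3.95
position: [0.5609, -0.1, 0.4227]
ee_rot: [3.137, -0.162, -0.0]
force: [-0.2, 1.1, 0.5]
width: 0.979
gripper_force: 0.0
```

```bash
python3 - <<'E'
from fit import *
import pickle
go((.523-.0,.178,.30),-.02)
p=shot('wrist'); save(p,'w1.png')
print('stand prior proj', proj(p,(.6414,-.117,.174)),proj(p,(.6414,-.117,.193)))
v={}
for l in ['stand','hook_nominal','ball_nominal','large_eye','medium_eye']:
    q=arm.place_of(l,p); print(l,[(np.round(np.array(a['centre'])*[512,384],1),round(a['conf'],2)) for a in q[:2]])
for l,q0 in dict(stand=(.6414,-.117,-.19),medium=(.4686,.033,-.08)).items():
    t=arm.trace(l,p)
    if t:
        print(l,t[0]['conf'],t[0]['region'].sum(),*fit([(p,t[0]['region'].astype(float))],stand if l=='stand' else ladle(l),q0))
cv2.imwrite('pics/w1b.png',cv2.resize(p['frame'],(800,600))[:,:,::-1])
pickle.dump(p,open('w1.pkl','wb'))
E
```

```text
t 3.95 pos [ 0.5609 -0.1     0.4227] yaw -0.103 tilt [-0.0001 -0.0001 -1.    ] F [-0.1653  1.0924  0.4532] w 0.9790864383218181 | cm [ -6.6279 -27.2685  12.2653] turn z -0.083
stand prior proj [263.7226 105.7846] [264.0263 105.2483]
stand [(array([261.3, 105.4]), 0.9), (array([ 93.3, 195.2]), 0.29)]
hook_nominal [(array([266. , 102.2]), 0.7), (array([ 44.2, 203.7]), 0.32)]
ball_nominal [(array([265.7, 104.7]), 0.64), (array([ 42.7, 200.5]), 0.33)]
large_eye [(array([ 91.9, 190.9]), 0.72)]
medium_eye [(array([175.7, 186.4]), 0.86), (array([196.6, 207.6]), 0.26)]
stand 0.62 5683 [ 0.6466 -0.1165 -0.1688] 0.08051271542178706
medium 0.86 1365 [ 0.4666  0.0313 -0.0692] 0.13831009478505807
```

View pics/w1b.png

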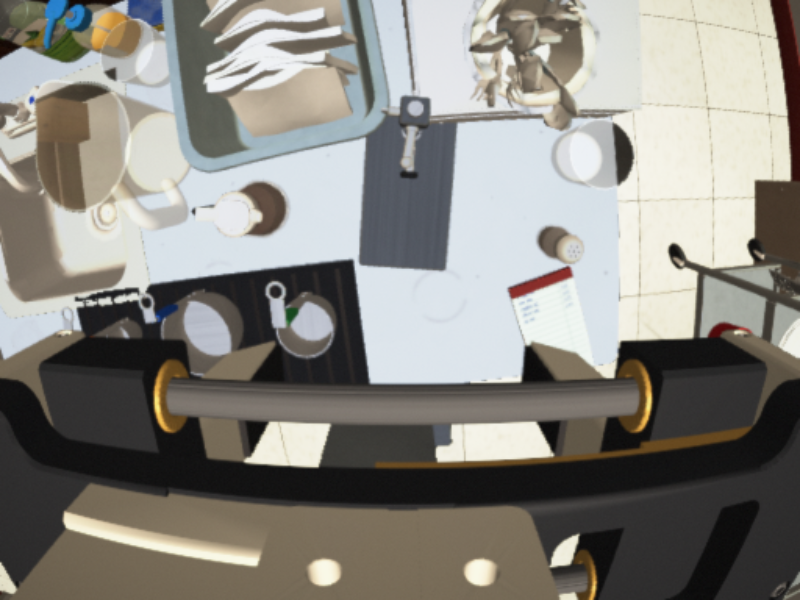

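```bash
python3 - <<'E'
from fit import *
import pickle
p=pickle.load(open('w1.pkl','rb')); P,reg=pickle.load(open('v0.pkl','rb')); S=P['scene']
f=lambda a,b:(a/800,b/600)
for n,w,s in [('tubFL',(205,168),(438,228)),('tubFR',(383,125),(497,292)),('jugTop',(232,215),(418,255))]:
    print(n,*tri([ray(p,f(*w)),ray(S,f(*s))]))
g=lambda a,b:(a/512,b/384)
for n,q,z,px in [('large',(.4723,.1788,-.0173),.153,(91.9,190.9)),('medium',(.4686,.0334,-.088),.1545,(175.7,186.4))]:
    e=atz(p,g(*px),z); print(n,'eye wrist',e,'scene pred',q[0]+.072*np.cos(q[2]),q[1]+.072*np.sin(q[2]))
c=p['frame'][50:125,225:300]; cv2.imwrite('pics/w1c.png',cv2.resize(c,(600,600),interpolation=cv2.INTER_CUBIC)[:,:,::-1])
E
```

```text
tubFL [0.6682 0.0857 0.1421] [np.float64(0.001007713189888866), np.float64(0.0010077131898887956)]
tubFR [ 0.6799 -0.0914  0.1371] [np.float64(0.005261023565020572), np.float64(0.005261023565020844)]
jugTop [0.6175 0.0744 0.1083] [np.float64(0.0010260444862036436), np.float64(0.0010260444862036139)]
large eye wrist [0.5474 0.1771 0.153 ] scene pred 0.5442892258287209 0.17755446213167422
medium eye wrist [0.5391 0.0262 0.1545] scene pred 0.540321395862174 0.02707217449819226
```

View pics/w1c.png

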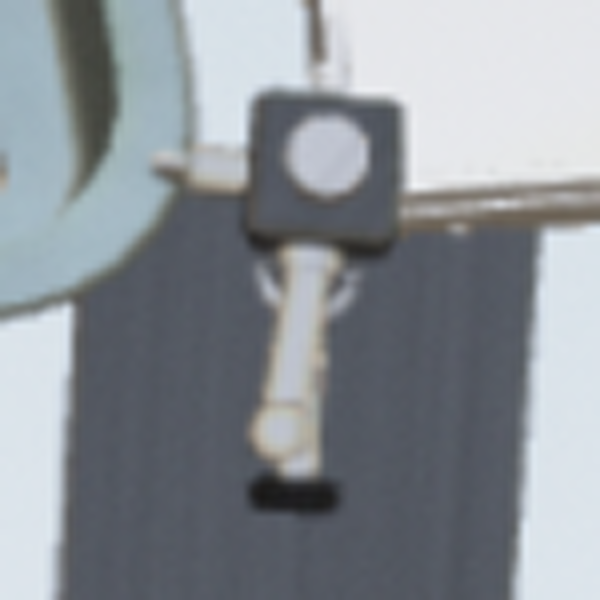

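```bash
python3 - <<'E'
from fit import *
import pickle
p=pickle.load(open('w1.pkl','rb')); P,reg=pickle.load(open('v0.pkl','rb')); S=P['scene']
g=lambda a,b:(a/512,b/384)
c=lambda a,b:g((a+.5)/8-.5+225,(b+.5)/8-.5+50)
b=atz(p,c(280,430),.1935); pt=atz(p,c(327,155),.192); bu=atz(p,c(292,505),.045)
print(b,pt,bu)
m=(S['frame'].astype(int)); 
print('scene px of ball guess',proj(S,b), 'post',proj(S,pt))
# dark base in wrist: minAreaRect in world plane z=.01
f=p['frame']; 
from cell import arm
hsv=cv2.cvtColor(f,cv2.COLOR_RGB2HSV); mk=((f.max(2)<110)&(f.min(2)>55)).astype(np.uint8)
mk[:, :225]=0; mk[:,300:]=0; mk[:76]=0; mk[180:]=0
n,lab,st,_=cv2.connectedComponentsWithStats(mk); k=1+np.argmax(st[1:,4]); print(st[k])
cn=max(cv2.findContours((lab==k).astype(np.uint8),0,1)[0],key=cv2.contourArea)[:,0]
W=np.array([atz(p,g(*u),.01)[:2] for u in cn]); r=cv2.minAreaRect((W*1000).astype(np.float32)); print(r,cv2.boxPoints(r))
c2=S['frame'][170:235,265:345]; cv2.imwrite('pics/s0c.png',cv2.resize(c2,(800,650),interpolation=cv2.INTER_CUBIC)[:600,:,::-1])
# left/right edges
lo,hi=[],[]
for row in range(95,160,4):
    xs=np.where(lab[row]==k)[0]
    if len(xs): lo.append(atz(p,g(xs.min(),row),.01)[:2]); hi.append(atz(p,g(xs.max(),row),.01)[:2])
for e in(lo,hi):
    e=np.array(e); q=np.polyfit(e[:,0],e[:,1],1); print('edge yaw',np.arctan(q[0]),'y at .62',np.polyval(q,.62))
E
```

```text
[ 0.6445 -0.1115  0.1935] [ 0.689  -0.1237  0.192 ] [ 0.634  -0.1142  0.045 ]
scene px of ball guess [316.2735 183.5421] post [333.6356 180.386 ]
[ 230   76   63   97 4874]
((615.573486328125, -110.70134735107422), (108.27499389648438, 186.1631317138672), 80.06409454345703) [[ 514.5468 -147.966 ]
 [ 697.9177 -180.0877]
 [ 716.6002  -73.4367]
 [ 533.2292  -41.315 ]]
edge yaw -0.1723663699456509 y at .62 -0.05909439571133155
edge yaw -0.15952139483808767 y at .62 -0.16429772769956746
```

View pics/s0c.png

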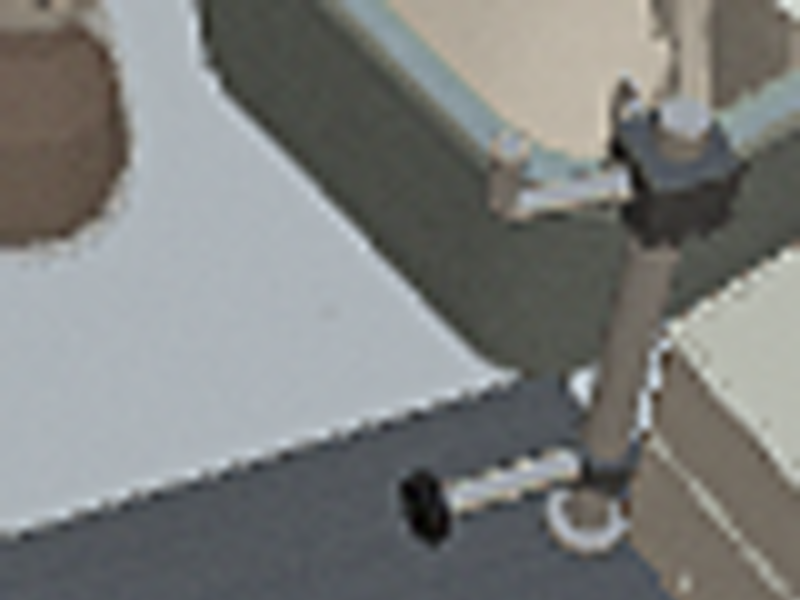

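>>> carry_out(
  claw=[6, 6, 6, 6, 6, 6, 6, 6, 6],
  delta_pos=[
    [-0.95, -3.9, 2.32],
    [-0.95, -3.9, 2.32],
    [-0.95, -3.9, 2.32],
    [-0.95, -3.9, 2.32],
    [-0.95, -3.9, 2.32],
    [-0.95, -3.9, 2.32],
    [-0.95, -3.9, 2.32],
    [0, 0, 0],
    [0, 0, 0],
  ],
  angular=[
    [0, 0, 0],
    [0, 0, 0],
    [0, 0, 0],
    [0, 0, 0],
    [0, 0, 0],
    [0, 0, 0],
    [0, 0, 0],
    [0, 0, -0.083],
    [0, 0, 0],
  ],
)

```text
clock: 5.25
position: [0.5217, 0.1793, 0.2597]
ee_rot: [3.141, -0.021, -0.002]
force: [-0.0, -0.3, -0.1]
width: 0.657
gripper_force: 0.0
```

```bash
python3 - <<'E'
from fit import *
import pickle
p=shot('wrist'); save(p,'w2.png')
for l,q0 in dict(large=(.4735,.178,-.02),medium=(.4676,.032,-.07),small=(.473,.3165,-.3)).items():
    e=arm.place_of(l+'_eye',p); gr=arm.place_of(l+'_grip',p); t=arm.trace(l,p); _,_,g,gz,ez=L[l]
    if e: print(l,'eye',e[0]['conf'],atz(p,e[0]['centre'],ez+.003))
    if gr: print('grip',gr[0]['conf'],atz(p,gr[0]['centre'],gz+.004))
    if t: print('fit',t[0]['conf'],t[0]['region'].sum(),*fit([(p,t[0]['region'].astype(float))],ladle(l),q0))
go((.5235,.178,.115),-.02)
cv2.imwrite('pics/w2b.png',cv2.resize(p['frame'],(800,600))[:,:,::-1])
pickle.dump(p,open('w2.pkl','wb'))
E
```

```text
large eye 0.72 [0.5452 0.1744 0.153 ]
grip 0.91 [0.5252 0.1718 0.138 ]
fit 0.59 4935 [0.4712 0.1728 0.0083] 0.06792010760737532
medium eye 0.87 [0.5402 0.0275 0.1545]
grip 0.97 [0.5069 0.0238 0.1395]
fit 0.71 2454 [ 0.4674  0.0269 -0.0437] 0.27127389295674387
small eye 0.71 [0.543  0.2914 0.156 ]
grip 0.97 [0.4987 0.3053 0.141 ]
fit 0.7 1708 [ 0.4723  0.3139 -0.2926] 0.17227969558669964
t 5.75 pos [0.5225 0.1778 0.2605] yaw -0.0192 tilt [ 0.0004  0.     -1.    ] F [-0.2513 -0.0902 -0.0958] w 0.6573403020674404 | cm [ 0.0949 -0.0167 14.5529] turn z 0.0008
```

View pics/w2b.png

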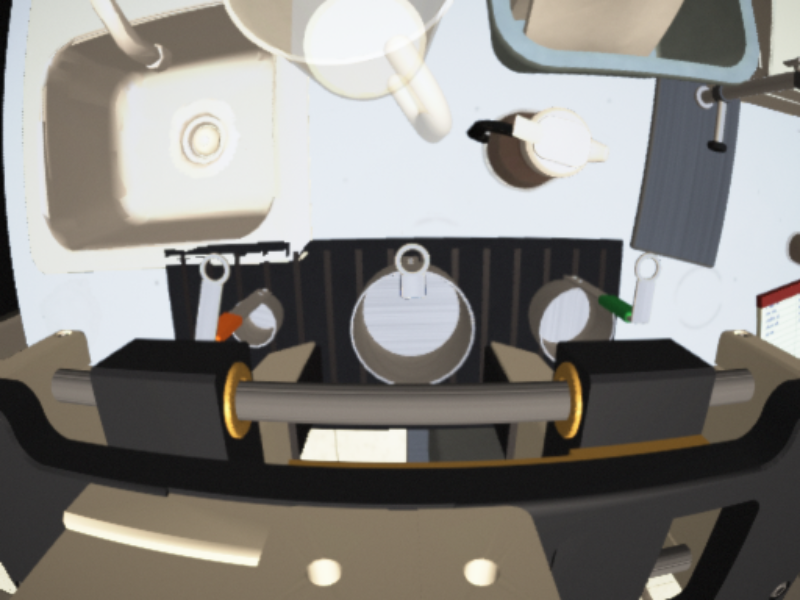

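>>> carry_out(
  claw=[6, 6, 6, 6, 6, 1, 1, 1, 1, 1, 1, 1],
  delta_pos=[
    [0.13, 0.38, 2.5],
    [0, 0, 4],
    [0, 0, 4],
    [0, 0, 4.05],
    [0, 0, 0],
    [0, 0, 0],
    [0, 0, 0],
    [0, 0, 0],
    [0, 0, 0],
    [0, 0, 0],
    [0, 0, 0],
    [0, 0, 0],
  ],
  angular=[
    [0, 0, -0.03],
    [0, 0, 0],
    [0, 0, 0],
    [0, 0, 0],
    [0, 0, 0],
    [0, 0, 0],
    [0, 0, 0],
    [0, 0, 0],
    [0, 0, 0],
    [0, 0, 0],
    [0, 0, 0],
    [0, 0, 0],
  ],
  force=45,
)

```text
clock: 6.95
position: [0.5239, 0.1742, 0.1151]
ee_rot: [3.141, 0.018, 0.001]
force: [0.5, -0.6, 1.5]
width: 0.166
gripper_force: 45.0
```

```bash
python3 - <<'E'
from fit import *
go((.5235,.178,.335),-.17)
s=arm.observe(); print(s['gripper_force'],s['ft_torque'])
E
```

```text
t 6.95 pos [0.5239 0.1742 0.1151] yaw 0.0116 tilt [ 0.0007 -0.0001 -1.    ] F [ 0.5012 -0.6338  1.4793] w 0.16595495706192906 | cm [ -0.0191  -0.3765 -21.9899] turn z 0.1816
45.00042200088501 [-0.1946 -0.0755 -0.0318]
```

>>> carry_out(
  claw=[1, 1, 1, 1, 1, 1, 1, 1, 1, 1, 1, 1, 1, 1, 1, 1, 1, 1, 1, 1],
  delta_pos=[
    [0, 0, -1],
    [0, 0, -2.5],
    [0, 0, -4],
    [0, 0, -4],
    [0, 0, -4],
    [0, 0, -3],
    [0, 0, -1],
    [0.3, 1.5, 0],
    [0.75, 3.64, 0],
    [0.8, 3.89, 0],
    [0.8, 3.89, 0],
    [0.8, 3.89, 0],
    [0.8, 3.89, 0],
    [0.8, 3.89, 0],
    [0.4, 2, 0],
    [0.23, 1, 0],
    [0, 0, 0],
    [0, 0, 0],
    [0, 0, 0],
    [0, 0, 0],
  ],
  angular=[
    [0, 0, 0],
    [0, 0, 0],
    [0, 0, 0],
    [0, 0, 0],
    [0, 0, 0],
    [0, 0, 0],
    [0, 0, 0],
    [0, 0, 0],
    [0, 0, 0],
    [0, 0, 0],
    [0, 0, 0],
    [0, 0, 0],
    [0, 0, 0],
    [0, 0, 0],
    [0, 0, 0],
    [0, 0, 0],
    [0, 0, 0.06],
    [0, 0, 0.06],
    [0, 0, 0.06],
    [0, 0, 0],
  ],
)

```text
clock: 8.95
position: [0.5832, -0.0993, 0.3093]
ee_rot: [-3.13, 0.263, 0.002]
force: [-0.4, -0.4, -2.7]
width: 0.169
gripper_force: 45.0
```

```bash
python3 - <<'E'
from fit import *
go((.584,-.101,.205),-.17)
s=arm.observe(); print(s['gripper_force'],s['ft_torque'])
E
```

```text
t 8.95 pos [ 0.5832 -0.0993  0.3093] yaw -0.1674 tilt [-0.0011  0.0008 -1.    ] F [-0.4479 -0.388  -2.6703] w 0.16869975967271741 | cm [ 0.1157  0.1572 10.4294] turn z 0.0026
45.00010907649994 [ 0.0312 -0.0342 -0.0126]
```

>>> carry_out(
  claw=[1, 1, 1, 1, 1],
  delta_pos=[
    [0.1, 0.15, 2.4],
    [0, 0, 4],
    [0, 0, 3],
    [0, 0, 1],
    [0, 0, 0],
  ],
  angular=[
    [0, 0, 0],
    [0, 0, 0],
    [0, 0, 0],
    [0, 0, 0],
    [0, 0, 0],
  ],
)

```text
clock: 9.45
position: [0.5834, -0.1018, 0.2046]
ee_rot: [-3.13, 0.261, 0.005]
force: [-0.3, -0.4, -1.3]
width: 0.172
gripper_force: 45.0
```

```bash
python3 - <<'E'
from fit import *
import pickle
go((.624,-.108,.20),-.17)
P={n:shot(n) for n in('wrist','scene')}; pickle.dump(P,open('v3.pkl','wb'))
s=arm.observe(); M=R.from_rotvec(s['ee_rot']).as_matrix(); pos=s['position']
p=P['wrist']; e=arm.place_of('large_eye',p); print([(np.array(a['centre'])*[512,384],a['conf']) for a in e])
print(proj(p,pos+M@[.0205,0,-.038]),'ball',proj(p,(.6445,-.1115,.1935)))
u=np.round(proj(p,(.635,-.110,.2))).astype(int); print(u)
y0,x0=max(u[1]-45,0),u[0]-40; c=p['frame'][y0:y0+90,x0:x0+80]; print('origin',x0,y0)
q=P['scene']; u=np.round(proj(q,(.62,-.108,.2))).astype(int); x1,y1=u[0]-40,u[1]-45; print('scene origin',x1,y1,'ball',proj(q,(.6445,-.1115,.1935)),'eye',proj(q,pos+M@[.0205,0,-.038]))
d=q['frame'][y1:y1+90,x1:x1+80]; im=np.hstack([cv2.resize(c,(400,450),interpolation=cv2.INTER_CUBIC),cv2.resize(d,(400,450),interpolation=cv2.INTER_CUBIC)])
cv2.imwrite('pics/v3.png',im[:,:,::-1])
E
```

```text
t 9.45 pos [ 0.5834 -0.1018  0.2046] yaw -0.1664 tilt [-0.0029  0.0007 -1.    ] F [-0.258  -0.3684 -1.3372] w 0.1723724473451388 | cm [ 4.1033 -0.0642  0.4524] turn z 0.0036
[(array([254.1056, 226.2912]), 0.73)]
[256.7555 225.4099] ball [255.9823 125.5203]
[256 143]
origin 216 98
scene origin 268 140 ball [316.276  183.5244] eye [303.9411 174.0626]
```

View pics/v3.png

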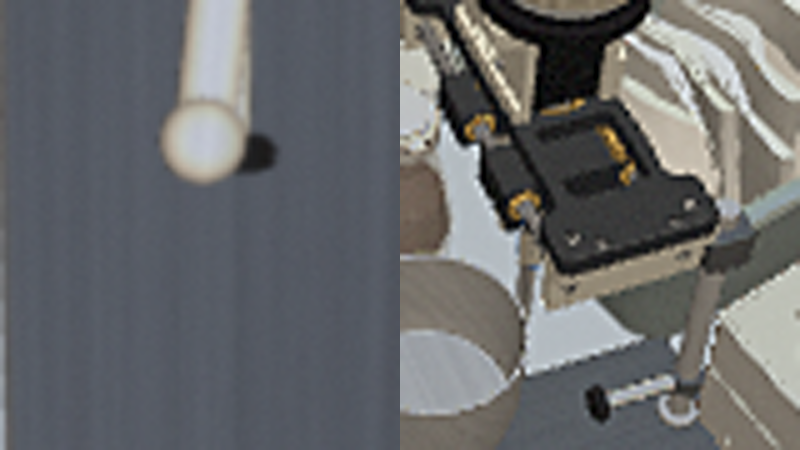

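```bash
cat >> fit.py <<'E'
def hole(p,u0,zc,rad=45):
    """ellipses near u0 (px): candidate hole/ring outlines by contour, several thresholds"""
    x0,y0=int(u0[0])-rad,int(u0[1])-rad; S=4
    g=cv2.cvtColor(p['frame'][y0:y0+2*rad,x0:x0+2*rad],cv2.COLOR_RGB2GRAY); g=cv2.resize(g,None,fx=S,fy=S,interpolation=cv2.INTER_CUBIC)
    out=[]
    for th in range(70,200,10):
        for c in cv2.findContours((g<th).astype(np.uint8),cv2.RETR_LIST,cv2.CHAIN_APPROX_NONE)[0]:
            if len(c)<60: continue
            e=cv2.fitEllipse(c); a=cv2.contourArea(c)
            if e[1][0]<15*S or e[1][1]>60*S or abs(a/(np.pi/4*e[1][0]*e[1][1])-1)>.05 : continue
            ctr=(np.array(e[0])+.5)/S-.5+[x0,y0]; out.append((th,ctr,np.array(e[1])/S))
    return out
E
python3 - <<'E'
from fit import *
import pickle
P=pickle.load(open('v3.pkl','rb')); p=P['wrist']
for o in hole(p,(254,226),0): print(*o)
C=p['T'][:3,3]; print('ball dist',np.linalg.norm(C-[.6445,-.1115,.1935]),C)
d=ray(p,(256.2/512,126/384))[1]; print('ball size dist',.01/(16.8/297.3)) 
print('ball ref',atz(p,(256.2/512,126/384),.1935))
g=cv2.cvtColor(p['frame'],cv2.COLOR_RGB2GRAY); print(g[226,225:285:2]); print(g[196:256:2,254])
E
```

```text
70 [256.41   231.0169] [20.7515 30.0614]
80 [256.4686 230.9222] [21.3468 30.4161]
90 [256.6328 228.9955] [26.6515 29.286 ]
100 [256.6745 228.7928] [27.5242 29.5297]
110 [256.7174 228.732 ] [27.9573 29.8185]
120 [256.76 228.74] [28.3228 30.1133]
120 [257.1796 226.2581] [39.439  57.5938]
130 [256.7649 228.7481] [28.6615 30.4066]
140 [256.7888 228.7617] [28.9688 30.71  ]
150 [256.8075 228.775 ] [29.3238 31.0219]
160 [256.8291 228.8043] [29.683  31.3604]
ball dist 0.16859527153963602 [ 0.6498 -0.1133  0.362 ]
ball size dist 0.1769642857142857
ball ref [ 0.6442 -0.1116  0.1935]
[ 36 116 120 118 113 197 199 193 118  52  77  36  38  38  38  38  38  38
  36  39  38  37  45 117 176 198 198 177 119 120]
[ 93 107  90 100  92  98 187 199 197 137  91  88  91  53  38  37  39  37
  38  37  39  38  38  89 175  59  70  78  82  95]
```

>>> carry_out(
  claw=[1, 1, 1, 1, 1, 1],
  delta_pos=[
    [1.2, 0, 0],
    [2, 0, 0],
    [1.03, 0, 0.6],
    [0, 0, 1.5],
    [0, 0, 1],
    [0, 0, 0],
  ],
  angular=[
    [0, 0, 0],
    [0, 0, 0],
    [0, 0, 0],
    [0, 0, 0],
    [0, 0, 0],
    [0, 0, 0],
  ],
)

```text
clock: 10.2
position: [0.6249, -0.1095, 0.1734]
ee_rot: [-3.13, 0.264, 0.004]
force: [-0.8, -0.7, -0.9]
width: 0.171
gripper_force: 45.0
```

```bash
cat >> fit.py <<'E'
def chk(ball=(.6442,-.1116,.1935),eye=(.0193,0,-.038),f=None):
    go((.6252,-.1084,.16),-.17)
    p=shot('wrist'); s=arm.observe(); M=R.from_rotvec(s['ee_rot']).as_matrix(); 
    e=proj(p,s['position']+M@np.array(eye)); b=proj(p,ball); print('eye pred',e,'ball pred',b)
    for o in hole(p,e,0): print(*o)
    if f: save(p,f)
    return p
E
python3 - <<'E'
from fit import *
import pickle
p=chk(f='w4.png'); pickle.dump(p,open('w4.pkl','wb'))
x0,y0=215,180; c=p['frame'][y0:y0+80,x0:x0+80]; cv2.imwrite('pics/w4c.png',cv2.resize(c,(560,560),interpolation=cv2.INTER_CUBIC)[:,:,::-1])
E
```

```text
t 10.2 pos [ 0.6249 -0.1095  0.1734] yaw -0.1681 tilt [-0.0026  0.0002 -1.    ] F [-0.7546 -0.6846 -0.9333] w 0.17107088038625046 | cm [ 0.0116 -0.1127  1.3444] turn z 0.0019
eye pred [256.5505 229.065 ] ball pred [254.4904 215.696 ]
120 [256.9999 226.2149] [39.6065 57.2911]
160 [258.1874 226.558 ] [38.5254 52.6201]
```

View pics/w4c.png

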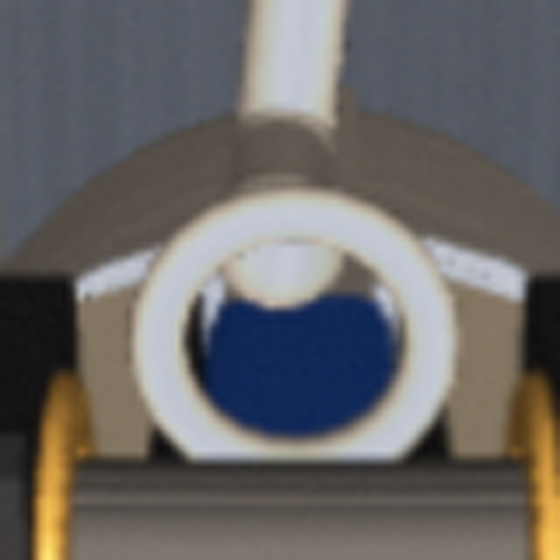

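```bash
python3 - <<'E'
from fit import *
import pickle
p=pickle.load(open('w4.pkl','rb')); s=arm.observe(); M=R.from_rotvec(s['ee_rot']).as_matrix()
e=atz(p,(256.86/512,227.9/384),.1734+.038); b=atz(p,(254.9/512,214.8/384),.1935)
print(e,b,'tool diff mm',M.T@(b-e)*1000,'eye in tool',M.T@(e-s['position']))
E
```

```text
[ 0.6447 -0.1129  0.2114] [ 0.6446 -0.1119  0.1935] tool diff mm [-0.1735 -0.9981 17.9001] eye in tool [ 0.0194  0.0001 -0.037 ]
```

>>> carry_out(
  claw=[1, 1, 1, 1, 1],
  delta_pos=[
    [0, -0.1, 0.3],
    [0, 0, 0.4],
    [0, 0, 0.4],
    [0, 0, 0.4],
    [0, 0, 0],
  ],
  angular=[
    [0, 0, 0],
    [0, 0, 0],
    [0, 0, 0],
    [0, 0, 0],
    [0, 0, 0],
  ],
)

```text
clock: 10.75
position: [0.6258, -0.1086, 0.1591]
ee_rot: [3.13, -0.264, -0.002]
force: [0.0, -0.4, -2.5]
width: 0.17
gripper_force: 45.0
```

>>> carry_out(
  claw=[1, 1, 1, 1, 1],
  delta_pos=[
    [0, 0, 0.3],
    [0, 0, 0.3],
    [0, 0, 0.3],
    [0, 0, 0.2],
    [0, 0, 0],
  ],
  angular=[
    [0, 0, 0],
    [0, 0, 0],
    [0, 0, 0],
    [0, 0, 0],
    [0, 0, 0],
  ],
)

```text
clock: 11.25
position: [0.6259, -0.1086, 0.1483]
ee_rot: [3.13, -0.264, -0.001]
force: [-1.3, -0.4, -1.9]
width: 0.171
gripper_force: 45.0
```

```bash
python3 - <<'E'
from fit import *
p=chk(f='w5.png'); s=arm.observe(); print(s['ft_torque'])
E
```

```text
t 11.25 pos [ 0.6259 -0.1086  0.1483] yaw -0.1682 tilt [-0.0008  0.     -1.    ] F [-1.347  -0.4156 -1.9077] w 0.1714839034318079 | cm [-0.0738 -0.0081 -1.1722] turn z 0.0018
eye pred [256.7218 229.2227] ball pred [256.4247 237.5382]
170 [258.1674 226.5656] [38.0147 52.2764]
190 [256.4336 236.9426] [15.3191 16.0221]
[ 0.0079  0.1338 -0.029 ]
```

>>> carry_out(
  claw=[1, 1, 1, 1],
  delta_pos=[
    [0, 0, 0.15],
    [0, 0, 0.15],
    [0, 0, 0.1],
    [0, 0, 0],
  ],
  angular=[
    [0, 0, 0],
    [0, 0, 0],
    [0, 0, 0],
    [0, 0, 0],
  ],
)

```text
clock: 11.7
position: [0.6263, -0.1087, 0.1447]
ee_rot: [3.13, -0.264, 0.0]
force: [-0.5, -0.1, -2.6]
width: 0.172
gripper_force: 45.0
```

>>> carry_out(
  claw=[1, 1, 1],
  delta_pos=[
    [0, 0, 0.1],
    [0, 0, 0.1],
    [0, 0, 0],
  ],
  angular=[
    [0, 0, 0],
    [0, 0, 0],
    [0, 0, 0],
  ],
)

```text
clock: 12.0
position: [0.6261, -0.1086, 0.1427]
ee_rot: [3.13, -0.264, -0.0]
force: [0.1, 0.2, -2.2]
width: 0.17
gripper_force: 45.0
```

>>> carry_out(
  claw=[1, 1, 1],
  delta_pos=[
    [0, 0, 0.1],
    [0, 0, 0.1],
    [0, 0, 0],
  ],
  angular=[
    [0, 0, 0],
    [0, 0, 0],
    [0, 0, 0],
  ],
)

```text
clock: 12.3
position: [0.6261, -0.1086, 0.1407]
ee_rot: [3.13, -0.264, -0.0]
force: [0.2, 0.2, -1.8]
width: 0.166
gripper_force: 45.0
```

>>> carry_out(
  claw=[1, 1, 1],
  delta_pos=[
    [0, 0, 0.1],
    [0, 0, 0.05],
    [0, 0, 0],
  ],
  angular=[
    [0, 0, 0],
    [0, 0, 0],
    [0, 0, 0],
  ],
)

```text
clock: 12.6
position: [0.6261, -0.1086, 0.1392]
ee_rot: [3.13, -0.264, -0.0]
force: [-0.3, -0.9, -0.9]
width: 0.171
gripper_force: 45.0
```

>>> carry_out(
  claw=[1, 1, 1],
  delta_pos=[
    [0, 0, 0.1],
    [0, 0, 0],
    [0, 0, 0],
  ],
  angular=[
    [0, 0, 0],
    [0, 0, 0],
    [0, 0, 0],
  ],
)

```text
clock: 12.9
position: [0.6262, -0.1086, 0.1383]
ee_rot: [3.13, -0.264, -0.0]
force: [0.4, -1.1, -1.6]
width: 0.169
gripper_force: 45.0
```

>>> carry_out(
  claw=[1, 1, 1],
  delta_pos=[
    [0, 0, 0.1],
    [0, 0, 0],
    [0, 0, 0],
  ],
  angular=[
    [0, 0, 0],
    [0, 0, 0],
    [0, 0, 0],
  ],
)

```text
clock: 13.2
position: [0.6262, -0.1086, 0.1373]
ee_rot: [3.13, -0.264, -0.0]
force: [1.0, -0.0, -1.8]
width: 0.17
gripper_force: 45.0
```

>>> carry_out(
  claw=[1, 1, 1],
  delta_pos=[
    [0, 0, 0.1],
    [0, 0, 0],
    [0, 0, 0],
  ],
  angular=[
    [0, 0, 0],
    [0, 0, 0],
    [0, 0, 0],
  ],
)

```text
clock: 13.5
position: [0.6261, -0.1086, 0.1363]
ee_rot: [3.13, -0.264, -0.0]
force: [-0.3, -0.3, -2.2]
width: 0.168
gripper_force: 45.0
```

>>> carry_out(
  claw=[1, 1, 1],
  delta_pos=[
    [0, 0, 0.1],
    [0, 0, 0],
    [0, 0, 0],
  ],
  angular=[
    [0, 0, 0],
    [0, 0, 0],
    [0, 0, 0],
  ],
)

```text
clock: 13.8
position: [0.6262, -0.1086, 0.1353]
ee_rot: [3.13, -0.264, -0.0]
force: [0.0, 0.4, -2.7]
width: 0.168
gripper_force: 45.0
```

```bash
python3 - <<'E'
from fit import *
p=chk(f='w6.png'); s=arm.observe(); print(s['ft_torque'])
E
```

```text
t 13.8 pos [ 0.6262 -0.1086  0.1353] yaw -0.1682 tilt [-0.0001 -0.     -1.    ] F [ 0.0245  0.3951 -2.6619] w 0.16827618091313798 | cm [-0.0975 -0.003  -2.4728] turn z 0.0018
eye pred [256.7336 229.1894] ball pred [256.3754 251.8627]
[ 0.0155 -0.083   0.0398]
```

>>> carry_out(
  claw=[1, 1, 1],
  delta_pos=[
    [0, 0, 0.1],
    [0, 0, 0],
    [0, 0, 0],
  ],
  angular=[
    [0, 0, 0],
    [0, 0, 0],
    [0, 0, 0],
  ],
)

```text
clock: 14.15
position: [0.6261, -0.1086, 0.1343]
ee_rot: [3.13, -0.264, -0.0]
force: [0.0, 0.7, -1.5]
width: 0.171
gripper_force: 45.0
```

>>> carry_out(
  claw=[1, 1, 1],
  delta_pos=[
    [0, 0, 0.1],
    [0, 0, 0],
    [0, 0, 0],
  ],
  angular=[
    [0, 0, 0],
    [0, 0, 0],
    [0, 0, 0],
  ],
)

```text
clock: 14.45
position: [0.6261, -0.1087, 0.1333]
ee_rot: [3.13, -0.264, -0.0]
force: [1.0, -0.0, -2.8]
width: 0.165
gripper_force: 45.0
```

```bash
cat > f2.py <<'E'
from fit import *
import pickle
def solve(views,n,TCP,psi,x0=(0,0,0)):
    """fit ladle in tool-ish frame: dx along stand x, dz, pitch; gives IoU cost; large's grip point at grasp"""
    r,h,g,gz,ez=L[n]
    def parts(q):
        a=q[2]; Rm=np.array([[np.cos(a),0,np.sin(a)],[0,1,0],[-np.sin(a),0,np.cos(a)]])  # +a: +x side down
        return [(P-[g,0,gz])@Rm.T+[q[0],0,q[1]] for P in ladle(n)[:2]]
    def cost(q):
        t=0
        for p,reg in views:
            m=render(p,parts(q),(TCP[0],TCP[1],psi,TCP[2]+.019))
            t+=((m-reg)**2).sum()/reg.sum()
        return t
    x0=np.array(x0,float); sim=np.r_[[x0],x0+np.diag([.004,.004,.05])]
    o=minimize(cost,x0,method='Nelder-Mead',options=dict(initial_simplex=sim,maxiter=90,xatol=2e-4,fatol=1e-4)); return o.x,o.fun
E
python3 - <<'E'
from f2 import *
P0,reg0=pickle.load(open('v0.pkl','rb'))
T0=(.5239,.1742,.1151); V3=pickle.load(open('v3.pkl','rb'))
N={n:shot(n) for n in('scene','side')}
for n in('scene','side'):
    print(n,'v0',*solve([(P0[n],reg0['large',n].astype(float))],'large',T0,0.0))
    t=arm.trace('large',N[n]); s=arm.observe()
    if t: print(n,'now',t[0]['conf'],t[0]['region'].sum(),*solve([(N[n],t[0]['region'].astype(float))],'large',s['position'],yaw(s)))
    # blue grip blob
    for nm,p in (('v0',P0[n]),('now',N[n])):
        h=cv2.cvtColor(p['frame'],cv2.COLOR_RGB2HSV); m=((h[...,0]>105)&(h[...,0]<130)&(h[...,1]>140)&(h[...,2]>50)).astype(np.uint8)
        k,l,st,c=cv2.connectedComponentsWithStats(m); print('   blue',nm,[(st[i],c[i]) for i in range(1,k) if st[i,4]>8])
pickle.dump(N,open('v7.pkl','wb'))
c=N['side']['frame']; u=np.round(proj(N['side'],(.62,-.108,.17))).astype(int); print(u)
c=c[u[1]-50:u[1]+70,u[0]-60:u[0]+60]; cv2.imwrite('pics/s7c.png',cv2.resize(c,(600,600),interpolation=cv2.INTER_CUBIC)[:,:,::-1])
E
```

```text
scene v0 [-0.0014  0.0054 -0.0076] 0.09306490765763868
scene now 0.8 1293 [-0.0024  0.006  -0.0224] 0.14062759489553217
   blue v0 [(array([320, 115,   8,   5,  23], dtype=int32), array([323.2609, 117.    ])), (array([220, 143,   4,  14,  40], dtype=int32), array([221.725, 149.475]))]
   blue now []
side v0 [-0.0003  0.0082 -0.0099] 0.10358358262610708
side now 0.96 822 [0.0025 0.007  0.0043] 0.314882522256553
   blue v0 [(array([236, 212,   3,  14,  40], dtype=int32), array([237.05, 218.8 ]))]
   blue now []
[267 163]
```

```bash
python3 - <<'E'
from f2 import *
P,reg=pickle.load(open('v0.pkl','rb')); w2=pickle.load(open('w2.pkl','rb')); w1=pickle.load(open('w1.pkl','rb'))
N=pickle.load(open('v7.pkl','rb')); R2={}
for l in('medium','small'):
    for n in N:
        t=arm.trace(l,N[n]); 
        if t: R2[l,n]=t[0]['region']; print(l,n,t[0]['conf'],t[0]['region'].sum())
pickle.dump((P,reg,R2),open('v7r.pkl','wb'))
V=[(P[n],reg['large',n].astype(float)) for n in P]
print('large',*fit(V,ladle('large'),(.473,.176,0,.004),(.01,.01,.1,.006)))
for l,q0 in dict(medium=(.468,.03,-.06,.004),small=(.473,.315,-.29,.004)).items():
    V=[(N[n],R2[l,n].astype(float)) for n in N if (l,n) in R2]
    print(l,*fit(V,ladle(l),q0,(.01,.01,.1,.006)))
E
```

```text
medium scene 0.76 771
medium side 0.9 755
small scene 0.81 274
small side 0.96 644
large [0.4715 0.1735 0.0266 0.0056] 0.2246600821764828
medium [ 0.4675  0.029  -0.0294  0.0061] 0.28667702727340183
small [ 0.4727  0.3118 -0.28    0.0032] 0.4979674064568127
```

View pics/s7c.png

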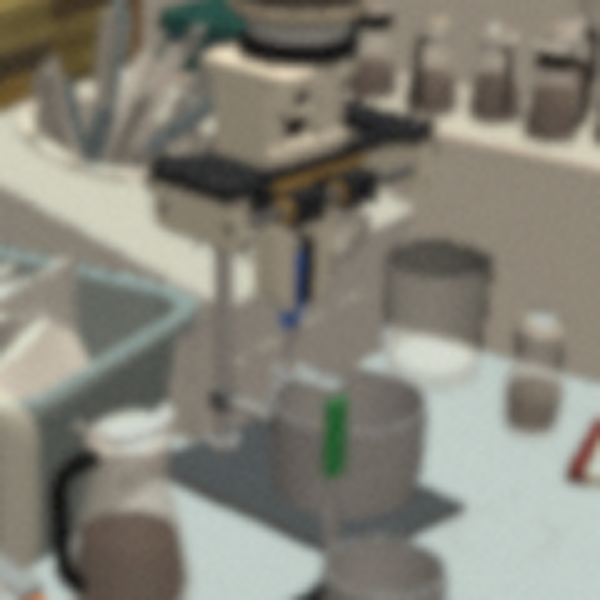

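>>> carry_out(
  claw=[1, 1, 1],
  delta_pos=[
    [0, 0, 0.05],
    [0, 0, 0],
    [0, 0, 0],
  ],
  angular=[
    [0, 0, 0],
    [0, 0, 0],
    [0, 0, 0],
  ],
)

```text
clock: 15.15
position: [0.6262, -0.1086, 0.1328]
ee_rot: [3.13, -0.264, 0.0]
force: [0.5, -0.7, -2.2]
width: 0.172
gripper_force: 45.0
```

>>> carry_out(
  claw=[1, 1, 1],
  delta_pos=[
    [0, 0, 0.05],
    [0, 0, 0],
    [0, 0, 0],
  ],
  angular=[
    [0, 0, 0],
    [0, 0, 0],
    [0, 0, 0],
  ],
)

```text
clock: 15.45
position: [0.6263, -0.1086, 0.1325]
ee_rot: [3.13, -0.264, 0.0]
force: [0.7, 0.2, -0.3]
width: 0.171
gripper_force: 45.0
```

>>> carry_out(
  claw=[1, 1, 1],
  delta_pos=[
    [0, 0, 0.03],
    [0, 0, 0],
    [0, 0, 0],
  ],
  angular=[
    [0, 0, 0],
    [0, 0, 0],
    [0, 0, 0],
  ],
)

```text
clock: 15.75
position: [0.6263, -0.1086, 0.1322]
ee_rot: [3.13, -0.264, 0.001]
force: [-0.7, -0.1, 1.9]
width: 0.172
gripper_force: 45.0
```

```bash
python3 - <<'E'
from h import *
for i in range(3):
    s=arm.observe(); print(s['clock'],s['force'],s['ft_torque'],s['position']); shot('wrist')
E
```

```text
15.75 [-0.6979 -0.0536  1.8987] [ 0.0471 -0.0637  0.0624] [ 0.6263 -0.1086  0.1322]
15.8 [ 0.3083 -0.7127  1.428 ] [ 0.0491 -0.0552  0.0161] [ 0.6263 -0.1086  0.1322]
15.85 [0.6161 0.8549 1.7106] [ 0.0184 -0.0736  0.03  ] [ 0.6263 -0.1086  0.1322]
```

>>> carry_out(
  claw=[1.65, 1.7, 1.8, 2.4, 3, 3.4],
  delta_pos=[
    [0, 0, 0],
    [0, 0, 0],
    [0, 0, 0],
    [0, 0, 0],
    [0, 0, 0],
    [0, 0, 0],
  ],
  angular=[
    [0, 0, 0],
    [0, 0, 0],
    [0, 0, 0],
    [0, 0, 0],
    [0, 0, 0],
    [0, 0, 0],
  ],
)

```text
clock: 16.5
position: [0.6262, -0.1086, 0.132]
ee_rot: [3.13, -0.264, -0.0]
force: [-0.1, -1.4, 0.2]
width: 0.351
gripper_force: 0.0
```

>>> carry_out(
  claw=[3.4, 3.4, 3.4, 3.4, 3.4, 3.4],
  delta_pos=[
    [0, 0, -0.5],
    [0, 0, -1],
    [0, 0, -2.5],
    [0, 0, -3],
    [0, 0, -2],
    [0, 0, 0],
  ],
  angular=[
    [0, 0, 0],
    [0, 0, 0],
    [0, 0, 0],
    [0, 0, 0],
    [0, 0, 0],
    [0, 0, 0],
  ],
)

```text
clock: 17.1
position: [0.6282, -0.1086, 0.2265]
ee_rot: [3.13, -0.264, 0.01]
force: [0.6, 0.8, 0.7]
width: 0.37
gripper_force: 0.0
```

```bash
python3 - <<'E'
from f2 import *
go((.505,.0275,.30),-.03)
N={n:shot(n) for n in('wrist','scene','side')}; p=N['wrist']; save(p,'w8.png')
e=arm.place_of('large_eye',p); print([(np.array(a['centre'])*[512,384],a['conf']) for a in e]); print('expect',proj(p,(.6444,-.1117,.1765)),'ball',proj(p,(.6444,-.1117,.1935)))
pickle.dump(N,open('v8.pkl','wb'))
for n in('scene','side'):
    t=arm.trace('large',N[n])
    if t: print(n,t[0]['conf'],t[0]['region'].sum(),*solve([(N[n],t[0]['region'].astype(float))],'large',(.6263,-.1086,.1325),-.168))
e=proj(p,(.6444,-.1117,.1765))
for o in hole(p,e,0): print(*o)
E
```

```text
t 17.1 pos [ 0.6282 -0.1086  0.2265] yaw -0.1683 tilt [ 0.0066 -0.0007 -1.    ] F [0.5598 0.8306 0.6875] w 0.3704678760952969 | cm [-14.3781 -11.3585  -7.4405] turn z -0.1383
[(array([256.8192, 189.0048]), 0.76)]
expect [257.5983 187.8837] ball [257.5865 193.7908]
scene 0.68 1274 [-0.0004  0.0063 -0.0443] 0.1526863897897017
side 0.97 854 [ 0.0016  0.002  -0.039 ] 0.24804956119381216
180 [257.3149 190.4458] [18.5308 19.707 ]
190 [257.2502 190.4571] [19.4373 20.2541]
```

>>> carry_out(
  claw=[4, 4, 5, 5, 5, 5, 5, 5],
  delta_pos=[
    [-1, -0.8, -1.4],
    [-3, -2.4, -1],
    [-4, -3.2, -0.5],
    [-4, -3.2, -0.5],
    [-2.38, -1.76, 0],
    [0, 0, 0],
    [0, 0, 0],
    [0, 0, 0],
  ],
  angular=[
    [0, 0, 0],
    [0, 0, 0],
    [0, 0, 0],
    [0, 0, 0],
    [0, 0, 0],
    [0, 0, -0.07],
    [0, 0, -0.068],
    [0, 0, 0],
  ],
)

```text
clock: 18.2
position: [0.5048, 0.0261, 0.2565]
ee_rot: [3.141, -0.044, 0.001]
force: [0.2, -0.1, -0.4]
width: 0.546
gripper_force: 0.0
```

```bash
cat > lk.py <<'E'
import sys
from f2 import *
l=sys.argv[1]; z=float(sys.argv[2]); q0=[float(a) for a in sys.argv[3:6]]
shot('wrist'); p=shot('wrist'); save(p,'wl_%s.png'%l); s=arm.observe()
_,_,g,gz,ez=L[l]; f=lambda r:np.round(r,4)
e=arm.place_of(l+'_eye',p); gr=arm.place_of(l+'_grip',p); t=arm.trace(l,p)
if e: E=atz(p,e[0]['centre'],ez+.003+z); print('eye',e[0]['conf'],E,np.array(e[0]['centre'])*[512,384])
if gr: print('grip',gr[0]['conf'],atz(p,gr[0]['centre'],gz+.002+z))
if t:
    from fit import *
    q,c=fit([(p,t[0]['region'].astype(float))],[P+[0,0,z] for P in ladle(l)],q0); print('fit',t[0]['conf'],t[0]['region'].sum(),q,c,'eye',q[0]+.072*np.cos(q[2]),q[1]+.072*np.sin(q[2]))
# ring by contour near the eye
M=np.array(q); u=proj(p,(q[0]+.072*np.cos(q[2]),q[1]+.072*np.sin(q[2]),ez+.003+z)); S=4; x0,y0=int(u[0])-25,int(u[1])-25
gm=cv2.resize(cv2.cvtColor(p['frame'][y0:y0+50,x0:x0+50],cv2.COLOR_RGB2GRAY),None,fx=S,fy=S,interpolation=cv2.INTER_CUBIC)
for th in range(60,230,10):
  for b in (gm<th,gm>=th):
    for c in cv2.findContours(b.astype(np.uint8),cv2.RETR_LIST,cv2.CHAIN_APPROX_NONE)[0]:
        if len(c)<80: continue
        el=cv2.fitEllipse(c)
        if 10*S<el[1][0] and el[1][1]<28*S and abs(cv2.contourArea(c)/(np.pi/4*el[1][0]*el[1][1])-1)<.05:
            ctr=(np.array(el[0])+.5)/S-.5+[x0,y0]; print('ring',th,ctr,np.array(el[1])/S,atz(p,ctr/[512,384],ez+.003+z))
go((q[0]+g*np.cos(q[2]),q[1]+g*np.sin(q[2]),gz+z-.019),q[2])
E
python3 lk.py medium .0055 .4675 .029 -.03
```

```text
eye 0.71 [0.5391 0.0227 0.16  ] [259.6864 154.7904]
grip 0.75 [0.5063 0.0251 0.143 ]
fit 0.88 3104 [ 0.4687  0.0294 -0.0657] 0.08834868103823401 eye 0.5405636939486935 0.02471087707183838
ring 60 [256.6619 153.4483] [12.593  13.1953] [0.5403 0.0252 0.16  ]
ring 60 [256.6665 153.4493] [13.0512 13.6477] [0.5403 0.0252 0.16  ]
ring 70 [256.7383 153.4174] [13.0762 13.4602] [0.5403 0.0252 0.16  ]
ring 70 [256.742  153.4188] [13.5337 13.9137] [0.5403 0.0252 0.16  ]
ring 80 [256.8614 153.4238] [13.4574 13.6465] [0.5403 0.0251 0.16  ]
ring 80 [256.8642 153.424 ] [13.9122 14.1031] [0.5403 0.0251 0.16  ]
ring 90 [256.9199 153.3969] [13.759  13.9296] [0.5403 0.025  0.16  ]
ring 90 [256.9229 153.3986] [14.2175 14.3826] [0.5403 0.025  0.16  ]
ring 100 [256.945  153.4072] [13.9085 14.2027] [0.5403 0.025  0.16  ]
ring 100 [256.9459 153.4064] [14.3715 14.6552] [0.5403 0.025  0.16  ]
ring 110 [256.9835 153.3684] [14.1616 14.3828] [0.5404 0.025  0.16  ]
ring 110 [256.9856 153.3703] [14.6189 14.8346] [0.5404 0.0249 0.16  ]
ring 120 [257.0087 153.3712] [14.33   14.6181] [0.5404 0.0249 0.16  ]
ring 120 [
[... 786 characters left out ...]
 [15.6489 15.8889] [0.5404 0.0248 0.16  ]
ring 180 [257.1244 153.3232] [16.1077 16.3388] [0.5404 0.0248 0.16  ]
ring 190 [257.1241 153.3211] [15.9481 16.2648] [0.5404 0.0248 0.16  ]
ring 190 [257.1237 153.3234] [16.4094 16.7198] [0.5404 0.0248 0.16  ]
ring 200 [257.1709 153.3188] [16.4008 16.6104] [0.5404 0.0248 0.16  ]
ring 200 [257.1682 153.3235] [16.8674 17.0689] [0.5404 0.0248 0.16  ]
ring 210 [257.1705 153.4214] [17.192  17.2401] [0.5403 0.0248 0.16  ]
ring 210 [257.1686 153.4199] [17.6627 17.7237] [0.5403 0.0248 0.16  ]
t 18.45 pos [0.5053 0.0253 0.2558] yaw -0.0318 tilt [-0.0002  0.     -1.    ] F [0.7895 0.4372 0.1423] w 0.5441301178819548 | cm [ 0.0782 -0.1717 13.3792] turn z 0.0339
```

>>> carry_out(
  claw=[5, 5, 5, 5, 5, 1, 1, 1, 1, 1, 1],
  delta_pos=[
    [0, -0.2, 2.3],
    [0, 0, 4],
    [0, 0, 4],
    [0, 0, 3.03],
    [0, 0, 0],
    [0, 0, 0],
    [0, 0, 0],
    [0, 0, 0],
    [0, 0, 0],
    [0, 0, 0],
    [0, 0, 0],
  ],
  angular=[
    [0, 0, 0.034],
    [0, 0, 0],
    [0, 0, 0],
    [0, 0, 0],
    [0, 0, 0],
    [0, 0, 0],
    [0, 0, 0],
    [0, 0, 0],
    [0, 0, 0],
    [0, 0, 0],
    [0, 0, 0],
  ],
  force=45,
)

```text
clock: 19.55
position: [0.5061, 0.0271, 0.1232]
ee_rot: [3.14, -0.101, 0.003]
force: [1.3, -0.1, 6.1]
width: 0.171
gripper_force: 45.0
```

```bash
python3 - <<'E'
from fit import *
go((.505,.027,.34),-.168)
E
```

```text
t 19.55 pos [0.5061 0.0271 0.1232] yaw -0.0646 tilt [ 0.0016 -0.0002 -1.    ] F [ 1.3004 -0.0823  6.1365] w 0.17100811626821347 | cm [ -0.0761   0.0186 -21.6817] turn z 0.1034
```

>>> carry_out(
  claw=[1, 1, 1, 1, 1, 1, 1, 1, 1, 1, 1, 1, 1, 1],
  delta_pos=[
    [0, 0, -1],
    [0, 0, -2.5],
    [0, 0, -3.5],
    [0, 0, -2.5],
    [0, 0, -1],
    [0.5, 0.8, 0],
    [1.5, 2.6, 0],
    [1.8, 3.1, 0],
    [1.8, 3.1, 0],
    [1, 1.76, 0],
    [0.5, 0.8, 0],
    [0, 0, 0],
    [0, 0, 0],
    [0, 0, 0],
  ],
  angular=[
    [0, 0, 0],
    [0, 0, 0],
    [0, 0, 0],
    [0, 0, 0],
    [0, 0, 0],
    [0, 0, 0],
    [0, 0, 0],
    [0, 0, 0],
    [0, 0, 0],
    [0, 0, 0],
    [0, 0, 0],
    [0, 0, 0.05],
    [0, 0, 0.053],
    [0, 0, 0],
  ],
)

```text
clock: 20.95
position: [0.5678, -0.098, 0.2262]
ee_rot: [-3.13, 0.262, 0.003]
force: [0.5, -0.3, -2.1]
width: 0.166
gripper_force: 45.0
```

```bash
cat > al.py <<'E'
import sys
from f2 import *
# ring held: eye guess in tool (x, z of ring top); prints ring & ball by contours
ex=float(sys.argv[1]); ez=float(sys.argv[2]); bz=.1935-.001
shot('wrist'); p=shot('wrist'); s=arm.observe(); M=R.from_rotvec(s['ee_rot']).as_matrix(); pickle.dump(p,open('al.pkl','wb')); save(p,'al_%d.png'%(s['clock']*100))
go(s['position'],-.168)
u=proj(p,s['position']+M@[ex,0,ez]); b=proj(p,(.6444,-.1117,bz)); print('pred ring',u,'ball',b)
S=4; H=40
def cand(u,lo,hi,lab,f):
    x0,y0=int(u[0])-H,max(int(u[1])-H,0); gm=cv2.resize(cv2.cvtColor(p['frame'][y0:y0+2*H,x0:x0+2*H],cv2.COLOR_RGB2GRAY),None,fx=S,fy=S,interpolation=cv2.INTER_CUBIC); res=[]
    for th in range(50,230,10):
        for c in cv2.findContours((gm>=th).astype(np.uint8),cv2.RETR_LIST,cv2.CHAIN_APPROX_NONE)[0]:
            if len(c)<60: continue
            el=cv2.fitEllipse(c); ctr=(np.array(el[0])+.5)/S-.5+[x0,y0]
            if lo*S<el[1][0] and el[1][1]<hi*S and abs(cv2.contourArea(c)/(np.pi/4*el[1][0]*el[1][1])-1)<.06 and np.linalg.norm(ctr-u)<14:
                print(lab,th,ctr,np.array(el[1])/S,'tool',M.T@(atz(p,ctr/[512,384],f)-s['position']))
cand(u,20,60,'ring',s['position'][2]-ez); cand(b,8,30,'ball',bz)
g=cv2.cvtColor(p['frame'],cv2.COLOR_RGB2GRAY); r,c=int(round(u[1])),int(round(u[0])); print('row',c-34,g[r,c-34:c+35:2]); print('col',r-34,g[max(r-34,0):r+35:2,c])
h=cv2.cvtColor(p['frame'],cv2.COLOR_RGB2HSV)
E
python3 al.py .0345 -.038
```

```text
t 21.05 pos [ 0.568  -0.098   0.2267] yaw -0.1649 tilt [-0.0014  0.0003 -1.    ] F [ 0.0858 -0.2271 -1.6267] w 0.16877889816979985 | cm [0. 0. 0.] turn z 0.0031
pred ring [256.7947 195.1145] ball [258.565   99.7405]
ring 190 [256.8778 193.3   ] [32.402  33.8585] tool [ 0.0353  0.     -0.038 ]
ball 170 [258.4873  99.6081] [11.7637 12.0893] tool [0.0777 0.0009 0.0341]
ball 170 [258.0163 103.738 ] [19.8891 22.2029] tool [0.0751 0.0006 0.0341]
ball 180 [258.4043  99.5717] [10.6946 10.9666] tool [0.0777 0.0008 0.0341]
ball 180 [258.0643 103.6509] [20.3895 22.7399] tool [0.0751 0.0006 0.0341]
row 223 [ 97  98 101 100 101 106 189 198 195 167 107 104  89  81  88  88  92  93
  93  89  90  86  83  93 102 177 196 200 172  86  89  88  81  80  86]
col 161 [200 197 197 195 186 165 199 197 191 194 190 195 197 191 195 109 183  93
 183  92  90  89  89  85 178 195 199 201 201 201 200 201 200 200 201]
```

>>> carry_out(
  claw=[1, 1, 1, 1, 1, 1, 1],
  delta_pos=[
    [1.2, 0.09, 0],
    [2, 0, 0],
    [1.07, 0, 0.5],
    [0, 0, 1.8],
    [0, 0, 1.8],
    [0, 0, 1],
    [0, 0, 0],
  ],
  angular=[
    [0, 0, 0],
    [0, 0, 0],
    [0, 0, 0],
    [0, 0, 0],
    [0, 0, 0],
    [0, 0, 0],
    [0, 0, 0],
  ],
)

```text
clock: 21.75
position: [0.6095, -0.1066, 0.1746]
ee_rot: [-3.131, 0.262, 0.005]
force: [-0.6, 1.1, -2.9]
width: 0.172
gripper_force: 45.0
```

```bash
python3 al.py .035 -.0375
```

```text
t 21.85 pos [ 0.6107 -0.1066  0.1767] yaw -0.1671 tilt [ 0.0001  0.     -1.    ] F [ 0.8113  0.2541 -2.0876] w 0.16718854192287966 | cm [0. 0. 0.] turn z 0.0009
pred ring [256.6648 193.2819] ball [255.5632 183.7546]
row 223 [190 190 190 189 190 183 194 200 196 177 157 189 201 197 194 172 159 166
 191 198 200 191 157 194 184 177 198 201 183 192 197 197 199 197 197]
col 159 [200 195 178 200 194 130 158 201 199 192 196 200 201 202 201 199 191 166
 200 203 205 203 204 205 189 178 196 201 202 202 201 201 200 202 202]
```

>>> carry_out(
  claw=[1, 1, 1, 1, 1, 1],
  delta_pos=[
    [-0.05, -0.06, 0.3],
    [0, 0, 0.4],
    [0, 0, 0.4],
    [0, 0, 0.3],
    [0, 0, 0.2],
    [0, 0, 0],
  ],
  angular=[
    [0, 0, 0],
    [0, 0, 0],
    [0, 0, 0],
    [0, 0, 0],
    [0, 0, 0],
    [0, 0, 0],
  ],
)

```text
clock: 22.45
position: [0.6098, -0.106, 0.1601]
ee_rot: [3.131, -0.262, -0.001]
force: [-0.2, -0.2, -1.8]
width: 0.166
gripper_force: 45.0
```

```bash
python3 al.py .035 -.0375
```

```text
t 22.55 pos [ 0.6101 -0.106   0.1605] yaw -0.1673 tilt [ 0.0001 -0.     -1.    ] F [ 0.2928  0.2786 -0.3161] w 0.16672985930374298 | cm [0. 0. 0.] turn z 0.0007
pred ring [256.69  193.603] ball [256.618  190.9138]
ring 190 [256.9023 193.3225] [32.1222 33.3904] tool [ 0.0351  0.0001 -0.0375]
ring 200 [256.6423 193.7414] [35.2291 36.6034] tool [ 0.0349 -0.     -0.0375]
ball 180 [256.6361 191.3981] [16.7244 17.2889] tool [ 0.0345 -0.     -0.032 ]
ball 190 [256.4861 191.4355] [14.6244 15.8288] tool [ 0.0345 -0.0001 -0.032 ]
row 223 [191 193 194 193 192 188 194 202 198 175 197 187 151 185 200 199 200 203
 200 195 191 177 174 199 190 178 199 203 193 197 200 202 200 201 198]
col 160 [204 204 204 163 198 175 195 203 199 143 126 169 194 199 201 200 203 203
 203 201 185 199 206 205 146 197 200 202 204 204 205 202 204 203 203]
```

>>> carry_out(
  claw=[1, 1, 1, 1, 1],
  delta_pos=[
    [0, 0, 0.3],
    [0, 0, 0.3],
    [0, 0, 0.25],
    [0, 0, 0.15],
    [0, 0, 0],
  ],
  angular=[
    [0, 0, 0],
    [0, 0, 0],
    [0, 0, 0],
    [0, 0, 0],
    [0, 0, 0],
  ],
)

```text
clock: 23.05
position: [0.6099, -0.106, 0.1501]
ee_rot: [3.131, -0.262, -0.001]
force: [0.5, 0.1, -2.3]
width: 0.171
gripper_force: 45.0
```

>>> carry_out(
  claw=[1, 1, 1, 1],
  delta_pos=[
    [0, 0, 0.1],
    [0, 0, 0.1],
    [0, 0, 0],
    [0, 0, 0],
  ],
  angular=[
    [0, 0, 0],
    [0, 0, 0],
    [0, 0, 0],
    [0, 0, 0],
  ],
)

```text
clock: 23.45
position: [0.6101, -0.1059, 0.1484]
ee_rot: [3.131, -0.262, 0.0]
force: [-0.1, -0.4, -1.5]
width: 0.169
gripper_force: 45.0
```

>>> carry_out(
  claw=[1, 1, 1, 1],
  delta_pos=[
    [0, 0, 0.1],
    [0, 0, 0.05],
    [0, 0, 0],
    [0, 0, 0],
  ],
  angular=[
    [0, 0, 0],
    [0, 0, 0],
    [0, 0, 0],
    [0, 0, 0],
  ],
)

```text
clock: 23.85
position: [0.6101, -0.1059, 0.1469]
ee_rot: [3.131, -0.262, -0.0]
force: [0.1, -0.4, -1.1]
width: 0.166
gripper_force: 45.0
```

>>> carry_out(
  claw=[1, 1, 1, 1],
  delta_pos=[
    [0, 0, 0.1],
    [0, 0, 0],
    [0, 0, 0],
    [0, 0, 0],
  ],
  angular=[
    [0, 0, 0],
    [0, 0, 0],
    [0, 0, 0],
    [0, 0, 0],
  ],
)

```text
clock: 24.25
position: [0.6101, -0.1059, 0.1459]
ee_rot: [3.131, -0.262, 0.0]
force: [-0.8, 0.0, -2.1]
width: 0.173
gripper_force: 45.0
```

>>> carry_out(
  claw=[1, 1, 1, 1],
  delta_pos=[
    [0, 0, 0.07],
    [0, 0, 0],
    [0, 0, 0],
    [0, 0, 0],
  ],
  angular=[
    [0, 0, 0],
    [0, 0, 0],
    [0, 0, 0],
    [0, 0, 0],
  ],
)

```text
clock: 24.65
position: [0.6101, -0.106, 0.1452]
ee_rot: [3.131, -0.263, 0.0]
force: [0.0, -0.5, -1.8]
width: 0.17
gripper_force: 45.0
```

>>> carry_out(
  claw=[1, 1, 1, 1],
  delta_pos=[
    [0, 0, 0.07],
    [0, 0, 0],
    [0, 0, 0],
    [0, 0, 0],
  ],
  angular=[
    [0, 0, 0],
    [0, 0, 0],
    [0, 0, 0],
    [0, 0, 0],
  ],
)

```text
clock: 25.05
position: [0.6101, -0.1059, 0.1445]
ee_rot: [3.131, -0.262, -0.0]
force: [-0.3, -0.5, -1.6]
width: 0.167
gripper_force: 45.0
```

>>> carry_out(
  claw=[1, 1, 1, 1],
  delta_pos=[
    [0, 0, 0.07],
    [0, 0, 0],
    [0, 0, 0],
    [0, 0, 0],
  ],
  angular=[
    [0, 0, 0],
    [0, 0, 0],
    [0, 0, 0],
    [0, 0, 0],
  ],
)

```text
clock: 25.45
position: [0.6101, -0.1059, 0.1438]
ee_rot: [3.131, -0.262, -0.0]
force: [-0.1, 0.2, -1.3]
width: 0.166
gripper_force: 45.0
```

>>> carry_out(
  claw=[1, 1, 1],
  delta_pos=[
    [0, 0, 0.06],
    [0, 0, 0],
    [0, 0, 0],
  ],
  angular=[
    [0, 0, 0],
    [0, 0, 0],
    [0, 0, 0],
  ],
)

```text
clock: 25.75
position: [0.61, -0.106, 0.1432]
ee_rot: [3.131, -0.262, -0.0]
force: [-0.5, 0.3, -2.1]
width: 0.172
gripper_force: 45.0
```

>>> carry_out(
  claw=[1, 1, 1],
  delta_pos=[
    [0, 0, 0.06],
    [0, 0, 0],
    [0, 0, 0],
  ],
  angular=[
    [0, 0, 0],
    [0, 0, 0],
    [0, 0, 0],
  ],
)

```text
clock: 26.05
position: [0.61, -0.106, 0.1426]
ee_rot: [3.131, -0.262, -0.0]
force: [-0.4, -0.8, -0.5]
width: 0.168
gripper_force: 45.0
```

>>> carry_out(
  claw=[1, 1, 1],
  delta_pos=[
    [0, 0, 0.06],
    [0, 0, 0],
    [0, 0, 0],
  ],
  angular=[
    [0, 0, 0],
    [0, 0, 0],
    [0, 0, 0],
  ],
)

```text
clock: 26.35
position: [0.6101, -0.1059, 0.1422]
ee_rot: [3.131, -0.262, 0.0]
force: [0.8, -0.4, -0.5]
width: 0.166
gripper_force: 45.0
```

>>> carry_out(
  claw=[1, 1, 1],
  delta_pos=[
    [0, 0, 0.05],
    [0, 0, 0],
    [0, 0, 0],
  ],
  angular=[
    [0, 0, 0],
    [0, 0, 0],
    [0, 0, 0],
  ],
)

```text
clock: 26.65
position: [0.6102, -0.1059, 0.1417]
ee_rot: [3.131, -0.262, 0.001]
force: [-0.5, 0.1, 1.2]
width: 0.165
gripper_force: 45.1
```

```bash
python3 - <<'E'
from h import *
F=[]
for i in range(4):
    s=arm.observe(); F.append(np.r_[s['force'],s['ft_torque']]); shot('wrist')
print(np.mean(F,0),s['position'])
E
```

```text
[-0.3047 -0.1288  1.3428  0.0165 -0.0882  0.0033] [ 0.6102 -0.106   0.1417]
```

>>> carry_out(
  claw=[1.65, 1.7, 1.8, 2.4, 2.8, 2.8],
  delta_pos=[
    [0, 0, 0],
    [0, 0, 0],
    [0, 0, 0],
    [0, 0, 0],
    [0, 0, 0],
    [0, 0, 0],
  ],
  angular=[
    [0, 0, 0],
    [0, 0, 0],
    [0, 0, 0],
    [0, 0, 0],
    [0, 0, 0],
    [0, 0, 0],
  ],
)

```text
clock: 27.45
position: [0.6101, -0.106, 0.1415]
ee_rot: [3.131, -0.263, -0.0]
force: [0.2, -0.8, -0.3]
width: 0.3
gripper_force: 0.0
```

>>> carry_out(
  claw=[2.8, 2.8, 2.8, 2.8, 2.8, 2.8],
  delta_pos=[
    [0, 0, -0.5],
    [0, 0, -1],
    [0, 0, -2.5],
    [0, 0, -3],
    [0, 0, -2],
    [0, 0, 0],
  ],
  angular=[
    [0, 0, 0],
    [0, 0, 0],
    [0, 0, 0],
    [0, 0, 0],
    [0, 0, 0],
    [0, 0, 0],
  ],
)

```text
clock: 28.05
position: [0.612, -0.1059, 0.2359]
ee_rot: [3.13, -0.263, 0.01]
force: [-0.2, -0.4, -0.5]
width: 0.305
gripper_force: 0.0
```

```bash
cat > hung.py <<'E'
from f2 import *
import sys
N={n:shot(n) for n in('wrist','scene','side')}; p=N['wrist']; s=arm.observe(); save(p,'h_%d.png'%(s['clock']*100)); pickle.dump(N,open('h.pkl','wb'))
for l in sys.argv[1:]:
    e=arm.place_of(l+'_eye',p); print(l,[(np.array(a['centre'])*[512,384],round(a['conf'],2)) for a in e[:2]])
    r,h,g,gz,ez=L[l]; ps=-.168; E=np.array([.6444,-.1117])-(.072-g)*np.array([np.cos(ps),np.sin(ps)])
    for n in('scene','side'):
        t=arm.trace(l,N[n])
        zt=.1735-ez+gz-.019+{'large':0,'medium':.0045,'small':.009}[l]
        if t: print(n,round(t[0]['conf'],2),t[0]['region'].sum(),*solve([(N[n],t[0]['region'].astype(float))],l,(*E,zt),ps))
print('ball',proj(p,(.6444,-.1117,.1925)),'eyes',proj(p,(.6444,-.1117,.18)))
go((.494,.306,.27),-.28)
E
python3 hung.py large medium
```

```text
large [(array([255.1808, 163.2   ]), 0.7)]
scene 0.8 708 [-0.0071 -0.     -0.1272] 1.0644494403499742
side 0.73 723 [ 0.0063 -0.0053 -0.0548] 0.4191506937165884
medium [(array([262.6048, 165.504 ]), 0.86)]
scene 0.47 662 [-0.0032  0.0042 -0.069 ] 0.42057779311001703
side 0.82 337 [ 0.0023  0.0081 -0.0544] 1.0890020615216471
ball [257.5371 166.8361] eyes [257.5479 164.068 ]
t 28.5 pos [ 0.6098 -0.1059  0.2309] yaw -0.1673 tilt [-0.0012  0.0001 -1.    ] F [-0.3323  0.8828  0.2817] w 0.30749871380661514 | cm [-18.2763 -38.6893  -3.8924] turn z 0.1127
```

>>> carry_out(
  claw=[4, 5, 5, 5, 5, 5, 5, 5, 5, 5, 5, 5, 5],
  delta_pos=[
    [-1.83, -3.87, -0.8],
    [-1.83, -3.87, -0.8],
    [-1.83, -3.87, -0.8],
    [-1.83, -3.87, -0.5],
    [-1.83, -3.87, -0.5],
    [-1.83, -3.87, -0.5],
    [-1.83, -3.87, 0],
    [-1.83, -3.87, 0],
    [-1.83, -3.87, 0],
    [-1.83, -3.87, 0],
    [0, 0, 0],
    [0, 0, 0],
    [0, 0, 0],
  ],
  angular=[
    [0, 0, 0],
    [0, 0, 0],
    [0, 0, 0],
    [0, 0, 0],
    [0, 0, 0],
    [0, 0, 0],
    [0, 0, 0],
    [0, 0, 0],
    [0, 0, 0],
    [0, 0, 0],
    [0, 0, 0.056],
    [0, 0, 0.056],
    [0, 0, 0],
  ],
)

```text
clock: 29.8
position: [0.4938, 0.3064, 0.2702]
ee_rot: [3.11, -0.437, -0.001]
force: [-0.1, 0.3, 0.6]
width: 0.542
gripper_force: 0.0
```

```bash
python3 lk.py small .0055 .4727 .3118 -.28 | awk '!/ring/ || NR%6==0'
```

```text
grip 0.79 [0.4973 0.3057 0.1445]
fit 0.68 1439 [ 0.4733  0.3114 -0.2761] 0.1599248269502388 eye 0.5425335734324513 0.2918033777393057
t 30.05 pos [0.4942 0.3058 0.2705] yaw -0.2789 tilt [ 0.     -0.0001 -1.    ] F [ 0.7531  0.0504 -0.28  ] w 0.5402941524539908 | cm [ 0.1781  0.0277 14.7017] turn z -0.0029
```

>>> carry_out(
  claw=[5, 5, 5, 5, 5, 5, 1, 1, 1, 1, 1, 1],
  delta_pos=[
    [0.17, 0.02, 2.6],
    [0, 0, 4],
    [0, 0, 4],
    [0, 0, 3],
    [0, 0, 1.05],
    [0, 0, 0],
    [0, 0, 0],
    [0, 0, 0],
    [0, 0, 0],
    [0, 0, 0],
    [0, 0, 0],
    [0, 0, 0],
  ],
  angular=[
    [0, 0, 0],
    [0, 0, 0],
    [0, 0, 0],
    [0, 0, 0],
    [0, 0, 0],
    [0, 0, 0],
    [0, 0, 0],
    [0, 0, 0],
    [0, 0, 0],
    [0, 0, 0],
    [0, 0, 0],
    [0, 0, 0],
  ],
  force=45,
)

```text
clock: 31.25
position: [0.496, 0.3053, 0.1245]
ee_rot: [-3.111, 0.438, -0.001]
force: [0.1, -1.4, 4.3]
width: 0.169
gripper_force: 45.0
```

```bash
python3 - <<'E'
from fit import *
# standoff: eye 50 mm in front of the ball, eye at tool x .0485
c=np.array([np.cos(-.168),np.sin(-.168)]); b=np.array([.6444,-.1117])-(.0485+.05)*c; print(b)
go((b[0],b[1],.245),-.168)
E
```

```text
[ 0.5473 -0.0952]
t 31.25 pos [0.496  0.3053 0.1245] yaw -0.2796 tilt [ 0.0008 -0.     -1.    ] F [ 0.0501 -1.4045  4.281 ] w 0.16893412442466396 | cm [ 15.9914  37.0812 -12.0402] turn z -0.1116
```

>>> carry_out(
  claw=[1, 1, 1, 1, 1, 1, 1, 1, 1, 1, 1, 1, 1, 1, 1, 1, 1, 1, 1, 1],
  delta_pos=[
    [0, 0, -1],
    [0, 0, -2.5],
    [0, 0, -4],
    [0, 0, -3],
    [0, 0, -1.5],
    [0.6, 1.4, 0],
    [1.2, 2.8, 0],
    [1.6, 3.7, 0],
    [1.6, 3.7, 0],
    [1.6, 3.7, 0],
    [1.6, 3.7, 0],
    [1.6, 3.7, 0],
    [1.6, 3.7, 0],
    [1.6, 3.7, 0],
    [1.6, 3.7, 0],
    [0.9, 2.2, 0],
    [0.49, 1.08, 0],
    [0, 0, 0],
    [0, 0, 0],
    [0, 0, 0],
  ],
  angular=[
    [0, 0, 0],
    [0, 0, 0],
    [0, 0, 0],
    [0, 0, 0],
    [0, 0, 0],
    [0, 0, 0],
    [0, 0, 0],
    [0, 0, 0],
    [0, 0, 0],
    [0, 0, 0],
    [0, 0, 0],
    [0, 0, 0],
    [0, 0, 0],
    [0, 0, 0],
    [0, 0, 0],
    [0, 0, 0],
    [0, 0, 0],
    [0, 0, -0.056],
    [0, 0, -0.056],
    [0, 0, 0],
  ],
)

```text
clock: 33.25
position: [0.5464, -0.0945, 0.2433]
ee_rot: [-3.13, 0.26, 0.002]
force: [-0.2, 0.8, -0.7]
width: 0.169
gripper_force: 45.0
```

```bash
python3 al.py .0485 -.0375
```

```text
t 33.35 pos [ 0.5466 -0.0946  0.2436] yaw -0.1681 tilt [-0.0009  0.0004 -1.    ] F [ 0.0029 -0.2839 -0.995 ] w 0.16530126356768654 | cm [0. 0. 0.] turn z -0.0001
pred ring [256.9154 161.5079] ball [258.0904  70.5737]
ring 190 [256.3473 160.128 ] [34.2907 34.6655] tool [ 0.0491 -0.0002 -0.0375]
ball 180 [257.9001  70.1941] [9.4733 9.6496] tool [0.0996 0.0004 0.051 ]
row 223 [101 104 113 165 114 154 200 196 193 114 122 131 169 198 197 202 194 196
 201 199 199 196 164 127 112 180 197 199 167  81 144 152  83  79  78]
col 128 [189 189 190 190 174 188 200 196 176 191 193 195 194 194 195 195 195 196
 190 115 106 102  99  98 150 195 198 196 194 195 194 195 194 194 194]
```

>>> carry_out(
  claw=[1, 1, 1, 1, 1, 1, 1, 1, 1],
  delta_pos=[
    [1, 0.05, 0],
    [2, 0, 0],
    [1.57, 0, 0],
    [0.5, 0, 0.8],
    [0, 0, 2],
    [0, 0, 2],
    [0, 0, 1.5],
    [0, 0, 0.4],
    [0, 0, 0],
  ],
  angular=[
    [0, 0, 0],
    [0, 0, 0],
    [0, 0, 0],
    [0, 0, 0],
    [0, 0, 0],
    [0, 0, 0],
    [0, 0, 0],
    [0, 0, 0],
    [0, 0, 0],
  ],
)

```text
clock: 34.25
position: [0.5965, -0.1039, 0.1762]
ee_rot: [-3.131, 0.263, 0.003]
force: [-0.5, 0.5, -0.7]
width: 0.17
gripper_force: 45.0
```

```bash
python3 al.py .0488 -.037; python3 - <<'E'
from h import *
s=arm.observe(); M=R.from_rotvec(s['ee_rot']).as_matrix(); print('ball in tool',M.T@(np.array([.6444,-.1117,.1925])-s['position']))
E
```

```text
t 34.35 pos [ 0.5974 -0.1039  0.1776] yaw -0.1673 tilt [ 0.0009 -0.0001 -1.    ] F [ 0.111   0.322  -1.6928] w 0.17097664547058516 | cm [0. 0. 0.] turn z 0.0007
pred ring [256.7106 160.3206] ball [256.5015 155.9132]
ring 140 [257.0568 155.8021] [21.6869 23.6352] tool [ 0.0507  0.0001 -0.037 ]
ring 150 [257.0679 155.8096] [22.0972 24.0795] tool [ 0.0507  0.0001 -0.037 ]
ring 160 [257.1005 155.8035] [22.5568 24.5777] tool [ 0.0507  0.0002 -0.037 ]
ring 190 [256.3612 160.2285] [33.963  34.4294] tool [ 0.0488 -0.0001 -0.037 ]
ring 200 [256.009  160.5049] [39.1289 39.4341] tool [ 0.0487 -0.0003 -0.037 ]
ring 200 [256.1635 160.4063] [42.6268 43.4886] tool [ 0.0488 -0.0002 -0.037 ]
ball 140 [256.5339 155.8278] [18.307  18.4321] tool [ 0.0477 -0.0001 -0.0148]
ball 140 [257.0568 155.8021] [21.6869 23.6352] tool [ 0.0477  0.0001 -0.0148]
ball 150 [256.5556 155.8936] [17.7794 17.8814] tool [ 0.0477 -0.0001 -0.0148]
ball 150 [257.0679 155.8096] [22.0972 24.0795] tool [ 0.0477  0.0001 -0.0148]
ball 160 [256.5387 155.9843] [17.035  17.3427] tool [ 0.0476 -0.0001 -0.0148]
ball 160 [257.1005 155.8035] [22.5568 24.5777] tool [ 0.0477  0.0001 -0.0148]
ball 170 [256.5456 156.0881] [16.2319 16.584 ] tool [ 0.0476 -0.0001 -0.0148]
ball 180 [256.4478 156.1401] [14.8884 15.6379] tool [ 0.0475 -0.0002 -0.0148]
ball 190 [256.2278 156.1381] [12.406  14.2488] tool [ 0.0475 -0.0003 -0.0148]
row 223 [ 89  90  86  84  88 164 201 198 193 174 200 194 119 162 191 196 198 201
 197 189 180 144 134 187 152 178 199 201 174  93  93  87  89  88  90]
col 126 [199 199 202 200 201 188 190 202 198 167 124 175 195 198 200 200 201 201
 198 183  88 164 195 199 196 153 196 199 199 196 196 197 196 196 196]
ball in tool [ 0.0477 -0.0002 -0.0148]
```

>>> carry_out(
  claw=[1, 1, 1, 1, 1, 1, 1],
  delta_pos=[
    [-0.09, 0, 0.3],
    [0, 0, 0.4],
    [0, 0, 0.4],
    [0, 0, 0.3],
    [0, 0, 0.3],
    [0, 0, 0.2],
    [0, 0, 0],
  ],
  angular=[
    [0, 0, 0],
    [0, 0, 0],
    [0, 0, 0],
    [0, 0, 0],
    [0, 0, 0],
    [0, 0, 0],
    [0, 0, 0],
  ],
)

```text
clock: 35.05
position: [0.5959, -0.1038, 0.1577]
ee_rot: [3.131, -0.262, -0.001]
force: [1.3, 0.3, -1.0]
width: 0.168
gripper_force: 45.0
```

```bash
python3 al.py .0488 -.037|grep -v row
```

```text
t 35.15 pos [ 0.5962 -0.1038  0.1581] yaw -0.1673 tilt [ 0. -0. -1.] F [ 0.9888  0.5934 -0.3511] w 0.16949714732625842 | cm [0. 0. 0.] turn z 0.0007
pred ring [256.7203 160.678 ] ball [256.0686 159.6674]
ring 160 [256.1496 159.7221] [20.1335 20.3246] tool [ 0.0492 -0.0002 -0.037 ]
ring 160 [256.8157 158.9186] [25.0105 28.2085] tool [ 0.0495  0.     -0.037 ]
ring 170 [257.0038 158.8596] [25.4726 29.1151] tool [ 0.0496  0.0001 -0.037 ]
ring 180 [257.7685 160.4808] [30.2993 31.8745] tool [ 0.0489  0.0004 -0.037 ]
ring 190 [256.3713 160.2578] [33.5881 33.947 ] tool [ 0.049  -0.0001 -0.037 ]
ring 200 [256.423  160.2124] [35.0515 35.5807] tool [ 0.049  -0.0001 -0.037 ]
ball 160 [256.1496 159.7221] [20.1335 20.3246] tool [ 0.0488 -0.0002 -0.0344]
ball 160 [256.8157 158.9186] [25.0105 28.2085] tool [ 0.0492  0.     -0.0344]
ball 170 [256.1455 159.8213] [19.1812 19.6229] tool [ 0.0488 -0.0002 -0.0344]
ball 170 [257.0038 158.8596] [25.4726 29.1151] tool [ 0.0492  0.0001 -0.0344]
ball 180 [256.0807 159.9178] [17.9679 18.6003] tool [ 0.0487 -0.0003 -0.0344]
ball 190 [255.9911 159.9945] [16.1284 17.2987] tool [ 0.0487 -0.0003 -0.0344]
 203 197 194 182 142 139 184 184 201 206 179  96  95  92  90  92  93]
col 127 [206 205 205 205 203 174 205 205 197 182 109 149 185 202 205 205 207 206
 207 205 202 187 111 170 151 192 202 206 201 200 200 200 200 200 200]
```

>>> carry_out(
  claw=[1, 1, 1, 1, 1],
  delta_pos=[
    [0, 0, 0.3],
    [0, 0, 0.2],
    [0, 0, 0.15],
    [0, 0, 0.1],
    [0, 0, 0],
  ],
  angular=[
    [0, 0, 0],
    [0, 0, 0],
    [0, 0, 0],
    [0, 0, 0],
    [0, 0, 0],
  ],
)

```text
clock: 35.65
position: [0.596, -0.1038, 0.1503]
ee_rot: [3.131, -0.262, -0.0]
force: [-0.0, -0.5, -0.7]
width: 0.169
gripper_force: 45.0
```

>>> carry_out(
  claw=[1, 1, 1, 1],
  delta_pos=[
    [0, 0, 0.08],
    [0, 0, 0.04],
    [0, 0, 0],
    [0, 0, 0],
  ],
  angular=[
    [0, 0, 0],
    [0, 0, 0],
    [0, 0, 0],
    [0, 0, 0],
  ],
)

```text
clock: 36.05
position: [0.5961, -0.1038, 0.1494]
ee_rot: [3.131, -0.262, 0.0]
force: [-0.0, -1.5, -1.3]
width: 0.169
gripper_force: 45.0
```

>>> carry_out(
  claw=[1, 1, 1, 1],
  delta_pos=[
    [0, 0, 0.07],
    [0, 0, 0],
    [0, 0, 0],
    [0, 0, 0],
  ],
  angular=[
    [0, 0, 0],
    [0, 0, 0],
    [0, 0, 0],
    [0, 0, 0],
  ],
)

```text
clock: 36.45
position: [0.5961, -0.1039, 0.1486]
ee_rot: [3.131, -0.262, 0.0]
force: [-0.1, 0.2, -0.6]
width: 0.172
gripper_force: 45.0
```

>>> carry_out(
  claw=[1, 1, 1],
  delta_pos=[
    [0, 0, 0.06],
    [0, 0, 0],
    [0, 0, 0],
  ],
  angular=[
    [0, 0, 0],
    [0, 0, 0],
    [0, 0, 0],
  ],
)

```text
clock: 36.75
position: [0.5961, -0.1039, 0.148]
ee_rot: [3.131, -0.262, -0.0]
force: [-0.2, -0.3, -0.5]
width: 0.171
gripper_force: 45.0
```

>>> carry_out(
  claw=[1, 1, 1],
  delta_pos=[
    [0, 0, 0.06],
    [0, 0, 0],
    [0, 0, 0],
  ],
  angular=[
    [0, 0, 0],
    [0, 0, 0],
    [0, 0, 0],
  ],
)

```text
clock: 37.05
position: [0.5961, -0.1038, 0.1474]
ee_rot: [3.131, -0.262, -0.0]
force: [0.4, -0.9, -0.4]
width: 0.174
gripper_force: 45.0
```

>>> carry_out(
  claw=[1, 1, 1],
  delta_pos=[
    [0, 0, 0.06],
    [0, 0, 0],
    [0, 0, 0],
  ],
  angular=[
    [0, 0, 0],
    [0, 0, 0],
    [0, 0, 0],
  ],
)

```text
clock: 37.35
position: [0.5961, -0.1038, 0.1468]
ee_rot: [3.131, -0.262, -0.0]
force: [0.2, 0.2, -1.3]
width: 0.166
gripper_force: 45.0
```

>>> carry_out(
  claw=[1, 1, 1],
  delta_pos=[
    [0, 0, 0.05],
    [0, 0, 0],
    [0, 0, 0],
  ],
  angular=[
    [0, 0, 0],
    [0, 0, 0],
    [0, 0, 0],
  ],
)

```text
clock: 37.65
position: [0.5961, -0.1038, 0.1463]
ee_rot: [3.131, -0.262, -0.0]
force: [-0.2, 0.5, -0.7]
width: 0.172
gripper_force: 45.0
```

>>> carry_out(
  claw=[1, 1, 1],
  delta_pos=[
    [0, 0, 0.05],
    [0, 0, 0],
    [0, 0, 0],
  ],
  angular=[
    [0, 0, 0],
    [0, 0, 0],
    [0, 0, 0],
  ],
)

```text
clock: 37.95
position: [0.5963, -0.1039, 0.146]
ee_rot: [3.131, -0.263, 0.0]
force: [-0.5, 0.5, 0.3]
width: 0.169
gripper_force: 45.0
```

>>> carry_out(
  claw=[1, 1, 1],
  delta_pos=[
    [0, 0, 0.05],
    [0, 0, 0],
    [0, 0, 0],
  ],
  angular=[
    [0, 0, 0],
    [0, 0, 0],
    [0, 0, 0],
  ],
)

```text
clock: 38.25
position: [0.5964, -0.1039, 0.1455]
ee_rot: [3.131, -0.262, 0.001]
force: [0.5, 0.4, 0.9]
width: 0.171
gripper_force: 45.0
```

>>> carry_out(
  claw=[1, 1, 1],
  delta_pos=[
    [0, 0, 0.05],
    [0, 0, 0],
    [0, 0, 0],
  ],
  angular=[
    [0, 0, 0],
    [0, 0, 0],
    [0, 0, 0],
  ],
)

```text
clock: 38.55
position: [0.5964, -0.1039, 0.1451]
ee_rot: [3.131, -0.262, 0.001]
force: [1.3, 0.3, 2.3]
width: 0.166
gripper_force: 45.0
```

>>> carry_out(
  claw=[1.65, 1.7, 1.8, 2.4, 2.8, 2.8],
  delta_pos=[
    [0, 0, 0],
    [0, 0, 0],
    [0, 0, 0],
    [0, 0, 0],
    [0, 0, 0],
    [0, 0, 0],
  ],
  angular=[
    [0, 0, 0],
    [0, 0, 0],
    [0, 0, 0],
    [0, 0, 0],
    [0, 0, 0],
    [0, 0, 0],
  ],
)

```text
clock: 39.15
position: [0.5961, -0.1038, 0.1448]
ee_rot: [3.131, -0.263, -0.0]
force: [0.6, 0.7, -0.3]
width: 0.301
gripper_force: 0.0
```

>>> carry_out(
  claw=[2.8, 2.8, 2.8, 2.8, 2.8, 2.8, 2.8, 2.8, 2.8, 2.8],
  delta_pos=[
    [0, 0, -0.5],
    [0, 0, -1],
    [0, 0, -2.5],
    [0, 0, -3],
    [0, 0, -3],
    [-1, 0, -3],
    [-2, 0, -3],
    [-3, 0, -2],
    [-2, 0, 0],
    [0, 0, 0],
  ],
  angular=[
    [0, 0, 0],
    [0, 0, 0],
    [0, 0, 0],
    [0, 0, 0],
    [0, 0, 0],
    [0, 0, 0],
    [0, 0, 0],
    [0, 0, 0],
    [0, 0, 0],
    [0, 0, 0],
  ],
)

```text
clock: 40.15
position: [0.5157, -0.0901, 0.3271]
ee_rot: [3.13, -0.262, 0.004]
force: [0.1, -0.1, 0.8]
width: 0.306
gripper_force: 0.0
```

```bash
python3 hung.py large medium small; python3 - <<'E'
from f2 import *
N=pickle.load(open('h.pkl','rb')); P0,_=pickle.load(open('v0.pkl','rb'))
for l in('syrup_jug','spice_shaker','tumbler_b','large','medium','small'):
    for n in('scene','side'):
        a=arm.place_of(l,shot(n)); 
        if a: print(l,n,np.array(a[0]['centre'])*[512,384],round(a[0]['conf'],2))
p=N['wrist']
for nm,col in (('blue',(105,130)),('green',(50,85)),('orange',(5,18))):
    for n in N:
        h=cv2.cvtColor(N[n]['frame'],cv2.COLOR_RGB2HSV); m=((h[...,0]>col[0])&(h[...,0]<col[1])&(h[...,1]>150)&(h[...,2]>60)).astype(np.uint8)
        k,_,st,c=cv2.connectedComponentsWithStats(m); print(nm,n,[(st[i].tolist(),c[i].round(1).tolist()) for i in range(1,k) if st[i,4]>12][:6])
ps=-.168; c=np.array([np.cos(ps),np.sin(ps)])
for l,d in (('large',0),('medium',.0045),('small',.009)):
    r,h,g,gz,ez=L[l]; x=np.array([.6444,-.1117])-(.072-g)*c; X=(*x,.1735+d-ez+gz-.013)
    print(l,'grip mid expected px',[(n,proj(N[n],X).round(1)) for n in N])
E
```

```text
large []
scene 0.94 750 [-0.0041 -0.0004 -0.0928] 0.9589176675637574
side 0.75 690 [ 0.0064 -0.0064 -0.0276] 0.4802687706511989
medium []
scene 0.76 386 [-0.0049 -0.0024 -0.0919] 1.2644866761090294
side 0.57 278 [ 0.0039  0.0004 -0.0359] 1.5865244966656433
small [(array([258.6112,  58.4064]), 0.84)]
scene 0.94 425 [-0.0042  0.     -0.0838] 0.49450135468258816
side 0.61 272 [ 0.0019  0.0096 -0.0895] 0.8440111834814664
ball [257.1461  53.3698] eyes [257.1603  55.9233]
t 40.75 pos [ 0.5174 -0.0905  0.3246] yaw -0.1673 tilt [-0.0004  0.0001 -1.    ] F [-0.0478  0.4889 -0.4228] w 0.30565178808141596 | cm [ -8.9026 -38.7098   5.4633] turn z 0.1127
syrup_jug scene [263.8848 187.008 ] 0.59
syrup_jug side [233.216  236.8128] 0.7
spice_shaker scene [310.3744 293.9136] 0.89
spice_shaker side [317.3888 197.6832] 0.63
tumbler_b scene [359.9872 285.888 ] 0.93
tumbler_b side [295.0144 186.8928] 0.83
large scene [283.5968 230.592 ] 0.98
large side [273.3056 210.0096] 0.79
medium scene [287.6928 232.512 ] 0.67
medium side [270.8992 210.5856] 0.46
small scene [286.208  228.4032] 0.88
small side [276.8
[... 624 characters left out ...]
, 40, 771], [428.9, 50.7]), ([450, 35, 8, 7, 31], [453.4, 37.7])]
orange side [([84, 0, 129, 39, 3103], [148.3, 16.9]), ([250, 64, 8, 8, 45], [253.9, 67.1]), ([150, 69, 7, 22, 75], [153.1, 79.0]), ([76, 79, 25, 16, 154], [89.9, 85.1]), ([0, 100, 10, 26, 87], [3.5, 113.4]), ([19, 108, 5, 16, 35], [21.2, 116.4])]
large grip mid expected px [('wrist', array([257.2,  79.7])), ('scene', array([306.6, 198. ])), ('side', array([265.7, 170.7]))]
medium grip mid expected px [('wrist', array([257.1,  91.4])), ('scene', array([301.8, 198.4])), ('side', array([269. , 170.5]))]
small grip mid expected px [('wrist', array([257.1, 103.5])), ('scene', array([296.9, 198.8])), ('side', array([272.3, 170.4]))]
```

```bash
python3 - <<'E'
from f2 import *
p=shot('scene'); f=p['frame'].astype(int); h=cv2.cvtColor(p['frame'],cv2.COLOR_RGB2HSV)
for nm,lo,hi in(('o',3,22),('g',45,90),('b',100,132)):
    m=((h[...,0]>=lo)&(h[...,0]<=hi)&(h[...,1]>120)); m[:180]=0;m[225:]=0;m[:,:280]=0;m[:,325:]=0
    y,x=np.nonzero(m); print(nm,len(x),x.mean(),y.mean(),y.min(),y.max())
P0,_=pickle.load(open('v0.pkl','rb')); d=cv2.absdiff(P0['scene']['frame'],p['frame']).max(2)>40
for n,X in dict(jug=(.612,.078),shaker=(.529,-.291),tumbler=(.644,-.334)).items():
    u=proj(p,(*X,.045)).astype(int); print(n,u,d[u[1]-22:u[1]+22,u[0]-18:u[0]+18].sum())
E
```

```text
o 56 295.76785714285717 201.35714285714286 193 223
g 43 300.74418604651163 201.04651162790697 195 207
b 46 305.5869565217391 200.2826086956522 195 206
jug [264 177] 239
shaker [312 290] 0
tumbler [361 282] 0
```

```bash
python3 - <<'E'
from h import *
print(arm.sign_off())
E
```

```text
the job is handed in; nothing more can be done
None
```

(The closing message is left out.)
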